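# Fetch the small box from behind the front row of a chocolate display

### The job

A customer wants the small brown chocolate box that stands behind the three tall pieces on the white display base. Clear the gift pack, the jar and the truffle tube one by one into the wooden side tray, bring the small box out and set it flat, lid up, in the open cardboard carton; then put the three tall pieces back, each upright on exactly the spot where it stood, with the square gift pack squared up to the display again. Set everything down rather than dropping it, keep it upright, and leave the two round tins and the dish of samples alone.

Things in the scene. Friction and masses are not known exactly. Their poses are not given: they have to be found in the camera images.
- gift_pack: Loose tall square pack in red wrap with black ribbon, 54 x 54 x 150 mm high (a flat 10 mm bow on top can be ignored), 0.25 kg. Origin: centre of the underside; z up, x and y square to its sides. In the front row of the display (nearer the robot), parallel to it within 0.05 rad, in the left, middle or right place.
- jar: Loose round glass jar of pralines with a steel lid and a small knob, lid and glass one rigid piece: glass diameter 58 mm, straight-sided up to 112 mm, lid diameter 52 mm, 153 mm high over the knob, about 0.4 kg. Origin: centre of the underside; z up. Stands in the front row of the display, in the left, middle or right place.
- tube: Loose round clear tube of truffles with black end caps, diameter 50 mm, 165 mm high, about 0.25 kg. Origin: centre of the underside; z up. Stands in the front row of the display, in the left, middle or right place.
- small_box: The wanted thing: loose small dark brown box with a brass-coloured band, 36 mm along its x, 60 mm along its y, 46 mm high, 0.12 kg. Origin: centre of the underside; z up, lid up; x points away from the robot, in line with the display's x within 0.08 rad. Back row (farther from the robot), behind the middle of the front row, 3 to 14 mm from it: no finger room until that is cleared.
- display: Fixed white display base, a slab 150 mm (its x) by 260 mm (its y), 20 mm thick. Origin: centre of its underside, on the counter; x points away from the robot. Six things stand on its top, 20 mm above the origin. The front row runs along its y at x = -35 mm, with places at y = -72, 0 and +72 mm (each thing within 3 mm); which piece is in which place varies.
- tray: Fixed wooden serving tray for clearing to, 270 mm (its x) by 120 mm (its y), low rim 20 mm high, walls and floor 5 mm thick, so 260 x 110 mm inside. Origin: centre of the underside; x is its long axis. The small brass grips at its ends are low and can be ignored. It is on the left or the right of the display, and the carton is on the other side.
- carton: Fixed open cardboard carton for the small box, 108 mm (its x) by 98 mm (its y), 29 mm high, walls and floor 4 mm thick, so 100 x 90 mm inside. Origin: centre of the underside.
- tin_a: Bystander: loose low round steel tin with a flat lid, diameter 49 mm, 36 mm high, in the back row beside the small box, about 35 mm clear of it on the display's -y side. Origin: centre of the underside.
- tin_b: Bystander: loose low round steel tin with a flat lid, diameter 49 mm, 36 mm high, in the back row beside the small box, about 35 mm clear of it on the display's +y side. Origin: centre of the underside.
- dish: Bystander: loose white sample dish with three pralines, diameter 92 mm, 29 mm high, on the counter between robot and display. Origin: centre of the underside.

How it is judged:
On the way, in this order (a step that is already met when the one before it is completed fails the run):
1. the gift pack, the jar and the tube all stand upright and released in the wooden tray, with the small box still on the display (x of gift_pack in the frame of tray between -0.125 and 0.125 m and y of gift_pack in the frame of tray between -0.05 and 0.05 m and z of each of gift_pack, jar, tube in the frame of tray below 0.012 m and angle between each of gift_pack, jar, tube's own z axis and vertical below 0.1 rad and linear speed of each of gift_pack, jar, tube below 0.03 m/s and contact force between the fingers and gift_pack below 0.1 N and x of jar in the frame of tray between -0.125 and 0.125 m and y of jar in the frame of tray between -0.05 and 0.05 m and contact force between the fingers and jar below 0.1 N and x of tube in the frame of tray between -0.125 and 0.125 m and y of tube in the frame of tray between -0.05 and 0.05 m and contact force between the fingers and tube below 0.1 N and distance of small_box from where it was at the start of the episode below 0.05 m), for 0.2 s.
2. the small box lies flat, lid up and released in the carton while the three tall pieces wait in the tray (x of small_box in the frame of carton between -0.036 and 0.036 m and y of small_box in the frame of carton between -0.036 and 0.036 m and z of small_box in the frame of carton below 0.011 m and angle between each of small_box, gift_pack, jar, tube's own z axis and vertical below 0.1 rad and linear speed of each of small_box, gift_pack, jar, tube below 0.03 m/s and contact force between the fingers and small_box below 0.1 N and x of gift_pack in the frame of tray between -0.125 and 0.125 m and y of gift_pack in the frame of tray between -0.05 and 0.05 m and z of each of gift_pack, jar, tube in the frame of tray below 0.012 m and contact force between the fingers and gift_pack below 0.1 N and x of jar in the frame of tray between -0.125 and 0.125 m and y of jar in the frame of tray between -0.05 and 0.05 m and contact force between the fingers and jar below 0.1 N and x of tube in the frame of tray between -0.125 and 0.125 m and y of tube in the frame of tray between -0.05 and 0.05 m and contact force between the fingers and tube below 0.1 N), for 0.2 s.
At the end, for the whole second after the job is handed in: The three tall pieces stand upright (0.1 rad), released, at rest, each within 15 mm of where it stood at the start, the gift pack square to the display within 0.2 rad (quarter turns are the same); the small box is flat on the carton floor, anywhere inside, lid up, released, at rest (distance of each of gift_pack, jar, tube from where it was at the start of the episode below 0.015 m and angle between each of gift_pack, jar, tube, small_box's own z axis and vertical below 0.1 rad and linear speed of each of gift_pack, jar, tube, small_box below 0.03 m/s and contact force between the fingers and gift_pack below 0.1 N and contact force between the fingers and jar below 0.1 N and contact force between the fingers and tube below 0.1 N and (angle between the x axis of gift_pack and the x axis of display, either way round below 0.2 rad or angle between the y axis of gift_pack and the x axis of display, either way round below 0.2 rad) and x of small_box in the frame of carton between -0.036 and 0.036 m and y of small_box in the frame of carton between -0.036 and 0.036 m and z of small_box in the frame of carton below 0.011 m and contact force between the fingers and small_box below 0.1 N); the robot touches nothing.
It fails at once if a round tin or the sample dish is pushed more than 12 mm (distance of any of tin_a, tin_b, dish from where it was at the start of the episode above 0.012 m).
It fails at once if one of the four moved things is tipped over by more than 0.5 rad (angle between any of gift_pack, jar, tube, small_box's own z axis and vertical above 0.5 rad).
It fails at once if one of the four moved things is dropped (falls freely faster than 0.7 m/s, about 25 mm) ((contact force between anything else and gift_pack below 0.02 N and linear speed of gift_pack above 0.7 m/s) or (contact force between anything else and jar below 0.02 N and linear speed of jar above 0.7 m/s) or (contact force between anything else and tube below 0.02 N and linear speed of tube above 0.7 m/s) or (contact force between anything else and small_box below 0.02 N and linear speed of small_box above 0.7 m/s)).
It also fails if it takes over 142 s, if anything falls off the work surface, if the arm or the gripper's body presses on something with over 40 N, if the wrist force passes 120 N, or if a joint passes its speed limit or range.

### The arm

A 6-joint arm with a two-finger parallel gripper is mounted at the origin on the work surface. World frame = base frame: x ahead of the robot, y to its left, z up, the work surface at z = 0. Lengths are in m, angles in rad, forces in N, time in s.
With the tool pointing down it reaches from about 0.3 to 0.75 m from the base axis. Payload 8.5 kg.
Tool frame: the origin (TCP) lies at the very end of the fingers, on their centre line; the grasp point (between the pads) lies 19 mm behind it; z points along the fingers, y is the direction in which the jaws open and shut (so a half turn about z gives the same grasp; the last joint's range is limited). The gripper opens to 88 mm and grips with 3 to 60 N. Pads are 18 mm wide; open, the fingers measure 123 mm over their backs; the gripper's body (75 mm by 187 mm) begins 45 mm behind the grasp point.
Start: joints at [0.915, 0.381, 1.297, -0, 1.464, -0.215], TCP at [0.235, 0.497, 0.239] pointing down, gripper open.
Joint ranges: [-3.11, 3.11], [-0.89, 2.33], [0.22, 2.48], [-1.42, 4.56], [0.17, 2.85], [-2.88, 2.88]. Speed limits (rad/s): [2.39, 2.39, 3.14, 3.14, 3.14, 3.14].

### API

Orientations are given as a unit quaternion [x, y, z, w].
In Python, from rig import env, viewer, order gives the robot as it stands.
- The arm moves only by the tool drive_tool, never from a script. Its arguments are lists of equal length, an entry for each row: "offset": the shift along the tool's x, y, z in m, a list of three; "turn": the turn, a rotation vector about the tool's x, y, z in degrees, a list of three; "grip": the finger opening in m, from 0 to 0.0881. In form: {"offset": [[tx, ty, tz], ...], "turn": [[rx, ry, rz], ...], "grip": [grip, ...]}. A call has 1 to 20 rows; each row shifts and turns the pose as measured when the row begins, along the tool's axes as they then stand; what a row does not reach is not made up. A row lasts 1/8 s, in which the tool goes at most 62.5 mm and 10.7 degrees, less where a joint would pass 70% of its speed; a pose out of reach is approached as far as the arm can. A call with a gripper value outside its range is refused whole. The fingers move at their own pace and stop on an object; "force" is the grip in N (left out, the last holds). Time passes only in rows, so rows that do not move let the fingers close. It gives the time, the measured TCP pose, the force and the opening at its end, in the units of the state.
- env.read_state(): the state, without advancing time (a new reading comes with each control period).
- viewer.snapshot(name): name is "side" or "top"; returns a dict with "img" (480x640x3 uint8, red, green, blue), "z_map" (480x640 float32, m along the optical axis (not along the pixel's ray), 0 where there is no reading), "fx", "fy", "cx", "cy" (pixels), "position" and "rotation" of the camera in the world. Camera axes: x right, y up, looking along -z (the intrinsics and any distortion apply to the point x, -y, -z); pixel columns grow to the right and rows downward; lengths in m; the calibration is good to about 2 mm. A picture is of the moment at which its call begins.
- order.finish_job(): hands the job in, once; it reports no verdict.
Trained networks look in the newest picture that a camera, given by its name, has taken for a name from the list of things; names that differ only in an ending like _2 or _b are one class to them, and where a whole thing is asked for, a point or a joint stands for the part that bears it (a point fixed in the world has none). Each returns a list of dicts, best first, with "confidence" (0 to 1); they miss things now and then, are a little off and sometimes report something else, mostly with a low value. They report only what shows in the picture. A call takes as long as a camera call.
- viewer.spot_in(camera, label): "pixel" ([row, column] in pixels, amid what is visible of it).
- viewer.place_of(camera, label): "pixel" ([row, column] in pixels: a listed point, or the origin of a listed thing).
The state is a dict: "clock": time; "qpos": joint angles; "qvel": joint speeds; "tau": joint torques, N m; "ee_pos": TCP position; "eef_rot": TCP orientation; "wrist_force": force on the tool from outside, world axes, zero at the start; "torque": the same for the moment, N m; "finger_gap": opening from 0.0 (shut) to 1.0 (fully open).
Only numpy, scipy, OpenCV 4.12 (cv2) and the standard library are available. Lean on these libraries where they do the work, as an engineer would, in place of code of your own. Each camera call takes 0.05 s, during which the arm holds its last target. There are 200 camera calls.

## Working session

There is one attempt and no reset: what is moved stays moved. The work goes in short steps, Python scripts to look and compute and a tool call to move; the robot and the scene stay as the last step left them, time stands still between calls to the robot, and variables do not carry over. Pictures are saved under pics/ and viewed, about 12 in all and at most 16, crops included, and the job is handed in when it is done.

Besides the shell and the picture viewer there is one more tool, called after ">>>" as a command line: name --argument value ..., lists and objects as JSON in quotes. drive_tool: Moves the arm, as the interface text tells. Its arguments: {"type":"object","properties":{"offset":{"type":"array","items":{"type":"array","items":{"type":"number"}}},"turn":{"type":"array","items":{"type":"array","items":{"type":"number"}}},"grip":{"type":"array","items":{"type":"number"}},"force":{"type":"number"}},"required":["offset","turn","grip"]}

```bash
mkdir -p pics
cat > h.py <<'E'
import numpy as np, cv2
from rig import env, viewer, order
def snap(n, f=None):
    s=viewer.snapshot(n)
    if f: cv2.imwrite('pics/'+f, s['img'][:,:,::-1])
    return s
def cloud(s):
    z=s['z_map']; v,u=np.mgrid[:480,:640]
    p=np.stack([(u-s['cx'])/s['fx']*z,-(v-s['cy'])/s['fy']*z,-z],-1)
    w=p@np.array(s['rotation']).T+np.array(s['position']); w[z==0]=np.nan
    return w
E
python3 - <<'E'
from h import *
s=snap('top','top0.png'); w=cloud(s); np.save('top0.npy',w)
print({k:s[k] for k in s if k not in('img','z_map')})
for l in ['gift_pack','jar','tube','small_box','display','tray','carton','tin_a','dish']:
    for f in (viewer.place_of,):
        for d in f('top',l)[:2]: 
            r,c=[int(round(x)) for x in d['pixel']]; print(l,d['pixel'],round(d['confidence'],2),w[r,c].round(3) if 0<=r<480 and 0<=c<640 else '')
s=snap('side','side0.png'); np.save('side0.npy',cloud(s))
print({k:s[k] for k in s if k not in('img','z_map')})
print(env.read_state())
E
```

```text
Traceback (most recent call last):
  File "h.py", line 10, in cloud
    w=p@np.array(s['rotation']).T+np.array(s['position']); w[z==0]=np.nan
      ~^~~~~~~~~~~~~~~~~~~~~~~~~~
ValueError: matmul: Input operand 1 has a mismatch in its core dimension 0, with gufunc signature (n?,k),(k,m?)->(n?,m?) (size 4 is different from 3)
```

Rotation is a quaternion.

```bash
sed -i "s/np.array(s\['rotation'\]).T/Rotation.from_quat(s['rotation']).as_matrix().T/; 1a from scipy.spatial.transform import Rotation" h.py
python3 - <<'E'
from h import *
s=snap('top','top0.png'); w=cloud(s); np.save('top0.npy',w)
print({k:s[k] for k in s if k not in('img','z_map')})
for l in ['gift_pack','jar','tube','small_box','display','tray','carton','tin_a','dish']:
    for f in (viewer.place_of,):
        for d in f('top',l)[:2]: 
            r,c=[int(round(x)) for x in d['pixel']]; print(l,d['pixel'],round(d['confidence'],2),w[r,c].round(3) if 0<=r<480 and 0<=c<640 else '')
s=snap('side','side0.png'); np.save('side0.npy',cloud(s))
print({k:s[k] for k in s if k not in('img','z_map')})
print(env.read_state())
E
```

```text
{'fx': 514.1575915197158, 'fy': 514.1575915197158, 'cx': 317.72570985287683, 'cy': 237.15145293984358, 'position': array([0.48034285, 0.00757846, 0.98548458]), 'rotation': array([ 0.03328438, -0.02760417, -0.69748241,  0.71529605])}
gift_pack [232.2, 331.9] 0.92 [ 0.56  -0.008  0.168]
gift_pack [227.3, 372.5] 0.16 [ 0.571 -0.073  0.152]
jar [229.1, 372.1] 0.92 [ 0.568 -0.073  0.153]
tube [233.0, 301.8] 0.78 [0.555 0.04  0.185]
small_box [204.0, 332.0] 0.59 [ 0.605 -0.006  0.169]
tray [286.8, 178.4] 0.8 [0.463 0.28  0.005]
carton [307.1, 342.8] 0.25 [ 0.434 -0.034  0.01 ]
tin_a [202.6, 280.0] 0.7 [0.621 0.087 0.056]
tin_a [189.2, 382.3] 0.61 [ 0.652 -0.099  0.056]
dish [309.0, 340.8] 0.75 [ 0.43  -0.031  0.007]
{'fx': 462.629602116623, 'fy': 462.629602116623, 'cx': 322.22448806097, 'cy': 233.95491321634387, 'position': array([0.1405473 , 0.17906532, 0.71078884]), 'rotation': array([-0.1585218 ,  0.2433797 ,  0.81259016, -0.50530624])}
{'clock': 0.6, 'qpos': array([ 9.14687461e-01,  3.80642788e-01,  1.29742526e+00,  2.44352899e-05,
        1.46358125e+00, -2.15331774e-01]), 'qvel': array([ 0.00067439, -0.00061465, -0.00136224,  0.00042409, -0.00105189,
        0.00099459]), 'tau': array([-8.72828477e-04, -4.37624502e+01, -2.24668175e+01,  7.14588049e-02,
        3.13929899e-02, -2.95095788e-06]), 'ee_pos': array([0.234655  , 0.49741162, 0.23871688]), 'eef_rot': array([ 2.18610063e-01,  9.75812297e-01, -2.05510811e-05, -2.29672299e-05]), 'wrist_force': array([ 0.23341991, -0.20679029, -0.60311062]), 'torque': array([-0.0225549 ,  0.03767533, -0.00594251]), 'finger_gap': 1.0019371673046626}
```

View pics/top0.png

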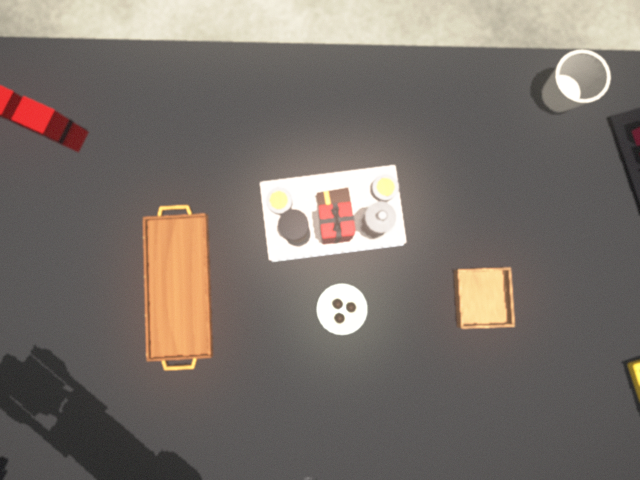

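View pics/side0.png

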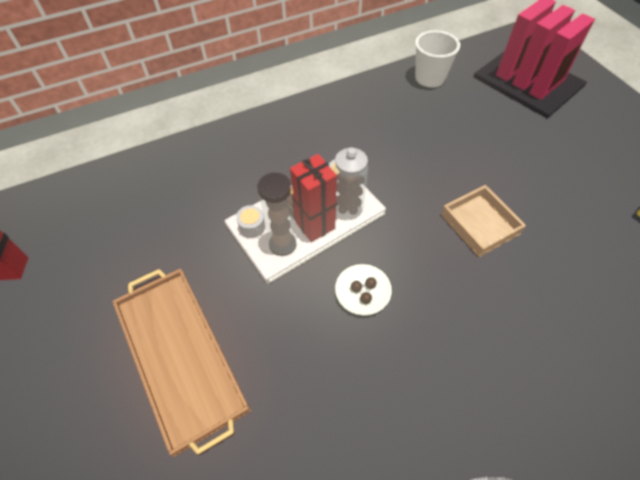

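```bash
cat > fit.py <<'E'
from h import *
def comp(m,seed=None):
    n,l,st,_=cv2.connectedComponentsWithStats(m.astype(np.uint8))
    return l==(1+np.argmax(st[1:,4]))
def rect(w,m):
    c,sz,a=cv2.minAreaRect((w[m][:,:2]*1000).astype(np.float32)); return np.round(c,1),np.round(sz,1),round(a,2),round(float(np.median(w[m][:,2]))*1000,1)
def circ(w,m):
    p=w[m]; c,r=cv2.minEnclosingCircle((p[:,:2]*1000).astype(np.float32)); return np.round(c,1),round(r,1),(np.median(p,0)*1000).round(1)
E
python3 - <<'E'
from fit import *
w=np.load('top0.npy')
v,u=np.mgrid[:480,:640]; Z=w[...,2]
box=lambda u0,u1,v0,v1:(u>=u0)&(u<=u1)&(v>=v0)&(v<=v1)
import warnings
print('counter z',np.nanmedian(Z[400:470,300:600]))
D=box(250,415,155,270)
m=comp(D&(Z>0.012)&(Z<0.20)); print('display all',rect(w,m))
m=D&(Z>0.012)&(Z<0.03);print('disp',rect(w,comp(m)))
T=box(130,225,200,375); print('tray',rect(w,comp(T&(Z>0.003)&box(140,214,212,361))), 'rim',rect(w,T&(Z>.015)&(Z<.05)), 'floor',np.nanmedian(Z[240:340,160:195]))
C=box(445,525,255,340); print('carton',rect(w,C&(Z>.022)&(Z<.05)),'floor',np.nanmedian(Z[280:315,475:500]))
print('gift',rect(w,comp(box(310,360,185,250)&(Z>.155))))
print('tube',circ(w,comp(box(270,312,205,250)&(Z>.175))))
print('jar',circ(w,comp(box(360,400,195,240)&(Z>.145))))
print('tinb',circ(w,comp(box(262,300,180,215)&(Z>.045)&(Z<.065))))
print('tina',circ(w,comp(box(365,402,170,202)&(Z>.045)&(Z<.065))))
print('sbox',rect(w,comp(box(310,360,180,210)&(Z>.05)&(Z<.08))))
print('dish',circ(w,comp(box(310,375,275,340)&(Z>.01))))
print(Z[180:250:4,335].round(3),Z[225,280:400:4].round(3))
E
```

```text
counter z 0.0006784929598514511
display all (array([610.8,  -9.3]), array([152.5, 260. ]), 8.67, 23.0)
disp (array([610.8,  -9.3]), array([152.5, 260. ]), 8.67, 20.3)
tray (array([465.1, 283.8]), array([284.3, 132.1]), 5.43, 6.1) rim (array([464.3, 280. ]), array([306.3, 121.6]), 4.72, 19.6) floor 0.005464626275009987
carton (array([ 458.2, -295.4]), array([108.1,  99.4]), 3.49, 28.7) floor 0.004577598284404127
gift (array([578.9, -13.9]), array([55.2, 54.7]), 8.5, 170.6)
tube (array([568.7,  54.8]), 24.9, array([568.5,  54.6, 185.3]))
jar (array([588.2, -86.2]), 26.1, array([586.7, -84.8, 156.1]))
tinb (array([626.4,  90.2]), 24.5, array([626.4,  90. ,  56.5]))
tina (array([ 655.8, -104.4]), 24.5, array([ 655.1, -104.2,   56.4]))
sbox (array([634. ,  -9.6]), array([27.4, 60.3]), 10.78, 66.5)
dish (array([430.2, -31. ]), 45.9, array([430.1, -31.3,  16.9]))
[0.025 0.02  0.02  0.065 0.064 0.065 0.172 0.18  0.171 0.177 0.173 0.18
 0.176 0.172 0.17  0.115 0.022 0.023] [0.187 0.188 0.186 0.184 0.184 0.184 0.186 0.184 0.021 0.021 0.167 0.169
 0.171 0.17  0.174 0.171 0.17  0.168 0.169 0.021 0.085 0.136 0.154 0.158
 0.159 0.157 0.156 0.156 0.155 0.018]
```

```bash
cat > plan.py <<'E'
import numpy as np, json, sys
# planner prints rounded rows; p in mm, phi (jaw dir, world yaw) in deg
def plan(wps, grips, step=45, dphi=9):
    O=[];T=[];G=[]
    p=np.array(wps[0][:3],float); f=wps[0][3]
    for (x,y,z,ph),g in zip(wps[1:],grips):
        d=np.array([x,y,z])-p; n=max(1,int(np.ceil(max(np.linalg.norm(d)/step,abs(ph-f)/dphi))))
        for k in range(n,0,-1):
            d=(np.array([x,y,z])-p)/k; a=np.radians(f); s,c=np.sin(a),np.cos(a)
            t=np.round([-s*d[0]+c*d[1], c*d[0]+s*d[1], -d[2]]); r=round((f-ph)/k*2)/2 if k>1 else round(f-ph,1)
            O.append([round(q/1000,3)+0. for q in t]); T.append([0,0,r]); G.append(g)
            p=p+np.array([-s*t[0]+c*t[1], c*t[0]+s*t[1], -t[2]]); f-=r
    print(len(O)); print('"offset":',json.dumps(O).replace(' ','')); print('"turn":',json.dumps(T).replace(' ','')); print('"grip":',json.dumps(G).replace(' ',''))
E
python3 -c "
from plan import *
plan([(234.7,497.4,238.7,64.7),(568.7,54.8,225,8.7),(568.7,54.8,160,8.7)],[.088,.088])"
```

```text
15
"offset": [[-0.038,-0.02,0.001],[-0.039,-0.017,0.001],[-0.04,-0.014,0.001],[-0.041,-0.01,0.001],[-0.042,-0.007,0.001],[-0.043,-0.004,0.001],[-0.043,-0.001,0.001],[-0.043,0.002,0.001],[-0.042,0.005,0.001],[-0.042,0.008,0.001],[-0.041,0.012,0.001],[-0.04,0.014,0.001],[-0.038,0.018,0.002],[0.0,0.0,0.032],[0.0,0.0,0.033]]
"turn": [[0,0,4.5],[0,0,4.5],[0,0,4.5],[0,0,4.0],[0,0,4.5],[0,0,4.0],[0,0,4.5],[0,0,4.5],[0,0,4.0],[0,0,4.5],[0,0,4.0],[0,0,4.5],[0,0,4.0],[0,0,0.0],[0,0,0.0]]
"grip": [0.088,0.088,0.088,0.088,0.088,0.088,0.088,0.088,0.088,0.088,0.088,0.088,0.088,0.088,0.088]
```

>>> drive_tool --offset '[[-0.038, -0.02, 0.001], [-0.039, -0.017, 0.001], [-0.04, -0.014, 0.001], [-0.041, -0.01, 0.001], [-0.042, -0.007, 0.001], [-0.043, -0.004, 0.001], [-0.043, -0.001, 0.001], [-0.043, 0.002, 0.001], [-0.042, 0.005, 0.001], [-0.042, 0.008, 0.001], [-0.041, 0.012, 0.001], [-0.04, 0.014, 0.001], [-0.038, 0.018, 0.002]]' --turn '[[0, 0, 4.5], [0, 0, 4.5], [0, 0, 4.5], [0, 0, 4.0], [0, 0, 4.5], [0, 0, 4.0], [0, 0, 4.5], [0, 0, 4.5], [0, 0, 4.0], [0, 0, 4.5], [0, 0, 4.0], [0, 0, 4.5], [0, 0, 4.0]]' --grip '[0.088, 0.088, 0.088, 0.088, 0.088, 0.088, 0.088, 0.088, 0.088, 0.088, 0.088, 0.088, 0.088]' --force 25

```text
clock: 2.22
ee_pos: [0.5723, 0.0387, 0.2254]
eef_rot: [0.662, 0.75, 0.002, 0.001]
wrist_force: [0.3, 0.4, -0.4]
finger_gap: 1.001
```

>>> drive_tool --offset '[[0.016, -0.002, 0], [0, 0, 0], [0, 0, 0.02], [0, 0, 0.02], [0, 0, 0]]' --turn '[[0, 0, -1.5], [0, 0, 0], [0, 0, 0], [0, 0, 0], [0, 0, 0]]' --grip '[0.088, 0.088, 0.088, 0.088, 0.088]'

```text
clock: 2.85
ee_pos: [0.5683, 0.0547, 0.1848]
eef_rot: [0.651, 0.759, 0.002, 0.001]
wrist_force: [-0.5, -0.3, -0.5]
finger_gap: 0.997
```

```bash
cat > st.py <<'E'
from h import *
def st():
    s=env.read_state(); R=Rotation.from_quat(s['eef_rot']).as_matrix()
    print('p',(s['ee_pos']*1000).round(1),'phi',np.degrees(np.arctan2(R[1,1],R[0,1])).round(2),'tilt',np.degrees(np.arcsin(np.clip(R[:2,2],-1,1))).round(2),'F',s['wrist_force'].round(1),'gap',round(s['finger_gap']*88.1,1),'v',np.abs(s['qvel']).max().round(3),'t',s['clock'])
if __name__=='__main__': st()
E
python3 st.py
```

```text
p [568.3  54.7 184.8] phi 8.71 tilt [0.24 0.08] F [-0.5 -0.3 -0.5] gap 87.9 v 0.029 t 2.85
```

>>> drive_tool --offset '[[0, 0, 0.022], [0, 0, 0.022], [0, 0, 0], [0, 0, 0], [0, 0, 0], [0, 0, 0], [0, 0, 0], [0, 0, 0], [0, 0, 0]]' --turn '[[0, 0, 0], [0, 0, 0], [0, 0, 0], [0, 0, 0], [0, 0, 0], [0, 0, 0], [0, 0, 0], [0, 0, 0], [0, 0, 0]]' --grip '[0.088, 0.088, 0.088, 0.04, 0.04, 0.04, 0.04, 0.04, 0.04]' --force 25

```text
clock: 3.98
ee_pos: [0.5703, 0.0563, 0.1471]
eef_rot: [0.65, 0.76, 0.005, 0.006]
wrist_force: [0.3, 0.2, 0.0]
finger_gap: 0.548
```

```bash
python3 st.py; python3 -c "
from plan import *
plan([(568.3,54.7,141,8.7),(568.3,54.7,211,8.7),(546,287.5,211,95)],[.04,.04],30,8)"
```

```text
p [570.3  56.3 147.1] phi 8.9 tilt [0.84 0.01] F [0.3 0.2 0. ] gap 48.3 v 0.001 t 3.975
14
"offset": [[0.0,0.0,-0.023],[0.0,0.0,-0.024],[0.0,0.0,-0.023],[0.021,0.001,0.0],[0.021,0.004,0.0],[0.02,0.007,0.0],[0.019,0.01,0.0],[0.017,0.012,0.0],[0.016,0.015,0.0],[0.013,0.016,0.0],[0.011,0.018,0.0],[0.009,0.02,0.0],[0.006,0.02,0.0],[0.002,0.021,0.0]]
"turn": [[0,0,0.0],[0,0,0.0],[0,0,0.0],[0,0,-8.0],[0,0,-8.0],[0,0,-8.0],[0,0,-8.0],[0,0,-8.0],[0,0,-7.5],[0,0,-8.0],[0,0,-7.5],[0,0,-8.0],[0,0,-7.5],[0,0,-7.8]]
"grip": [0.04,0.04,0.04,0.04,0.04,0.04,0.04,0.04,0.04,0.04,0.04,0.04,0.04,0.04]
```

>>> drive_tool --offset '[[0.0, 0.0, -0.02], [0.0, 0.0, -0.024], [0.0, 0.0, -0.023], [0.021, 0.001, 0.0], [0.021, 0.004, 0.0], [0.02, 0.007, 0.0], [0.019, 0.01, 0.0], [0.017, 0.012, 0.0], [0.016, 0.015, 0.0], [0.013, 0.016, 0.0], [0.011, 0.018, 0.0], [0.009, 0.02, 0.0], [0.006, 0.02, 0.0], [0.002, 0.021, 0.0]]' --turn '[[0, 0, 0.0], [0, 0, 0.0], [0, 0, 0.0], [0, 0, -8.0], [0, 0, -8.0], [0, 0, -8.0], [0, 0, -8.0], [0, 0, -8.0], [0, 0, -7.5], [0, 0, -8.0], [0, 0, -7.5], [0, 0, -8.0], [0, 0, -7.5], [0, 0, -7.8]]' --grip '[0.04, 0.04, 0.04, 0.04, 0.04, 0.04, 0.04, 0.04, 0.04, 0.04, 0.04, 0.04, 0.04, 0.04]'

```text
clock: 5.72
ee_pos: [0.5388, 0.2936, 0.2109]
eef_rot: [-0.068, 0.998, -0.001, 0.001]
wrist_force: [0.6, 0.3, -1.9]
finger_gap: 0.554
```

```bash
python3 st.py
python3 - <<'E'
from h import *
s=snap('side','side1.png')
E
```

```text
p [538.8 293.6 210.9] phi 97.86 tilt [ 0.11 -0.05] F [ 0.6  0.3 -1.9] gap 48.8 v 0.833 t 5.725
```

View pics/side1.png

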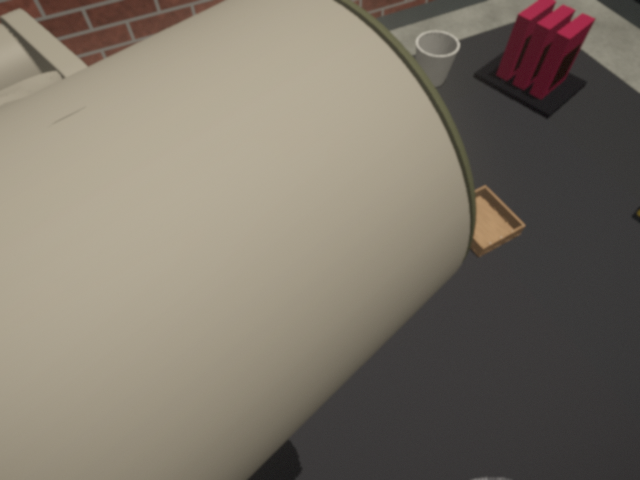

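>>> drive_tool --offset '[[-0.006, -0.007, 0], [0, 0, 0], [0, 0, 0.022], [0, 0, 0.022], [0, 0, 0.018], [0, 0, 0.006], [0, 0, 0]]' --turn '[[0, 0, 3], [0, 0, 0], [0, 0, 0], [0, 0, 0], [0, 0, 0], [0, 0, 0], [0, 0, 0]]' --grip '[0.04, 0.04, 0.04, 0.04, 0.04, 0.04, 0.04]'

```text
clock: 6.65
ee_pos: [0.5473, 0.2849, 0.1409]
eef_rot: [-0.037, 0.999, -0.0, 0.001]
wrist_force: [-0.3, 0.9, -2.0]
finger_gap: 0.551
```

```bash
python3 st.py
python3 - <<'E'
from h import *
s=snap('top','top1.png')
E
```

```text
p [547.3 284.9 140.9] phi 94.23 tilt [ 0.1  -0.04] F [-0.3  0.9 -2. ] gap 48.5 v 0.006 t 6.65
```

View pics/top1.png

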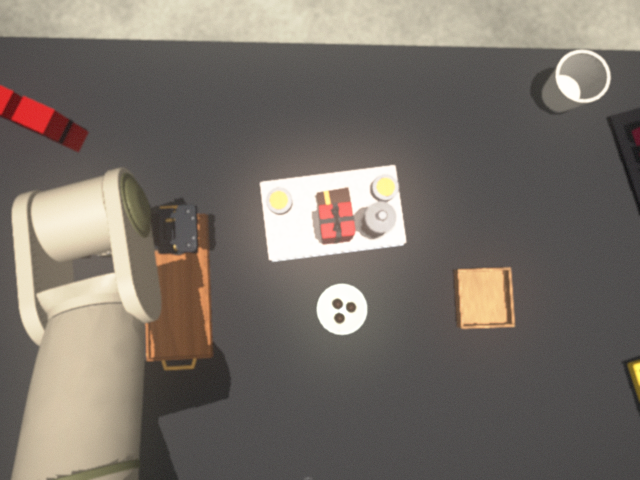

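>>> drive_tool --offset '[[0, 0, 0.006], [0, 0, 0.002], [0, 0, 0.001]]' --turn '[[0, 0, 0], [0, 0, 0], [0, 0, 0]]' --grip '[0.04, 0.04, 0.04]'

```text
clock: 7.08
ee_pos: [0.548, 0.285, 0.1332]
eef_rot: [-0.037, 0.999, -0.0, 0.002]
wrist_force: [1.3, -0.3, -1.6]
finger_gap: 0.547
```

```bash
python3 st.py
```

```text
p [548.  285.  133.2] phi 94.21 tilt [0.27 0.01] F [ 1.3 -0.3 -1.6] gap 48.2 v 0.02 t 7.075
```

>>> drive_tool --offset '[[0, 0, 0.002], [0, 0, 0.001]]' --turn '[[0, 0, 0], [0, 0, 0]]' --grip '[0.04, 0.04]'

```text
clock: 7.32
ee_pos: [0.549, 0.2851, 0.1324]
eef_rot: [-0.037, 0.999, 0.0, 0.004]
wrist_force: [-1.9, -2.1, 5.1]
finger_gap: 0.547
```

```bash
python3 st.py
```

```text
p [549.  285.1 132.4] phi 94.21 tilt [0.51 0.04] F [-1.9 -2.1  5.1] gap 48.2 v 0.015 t 7.325
```

>>> drive_tool --offset '[[0, 0, 0], [0, 0, 0], [0, 0, 0], [0, 0, -0.02], [0, 0, -0.04], [0, 0, -0.03], [0, 0, 0]]' --turn '[[0, 0, 0], [0, 0, 0], [0, 0, 0], [0, 0, 0], [0, 0, 0], [0, 0, 0], [0, 0, 0]]' --grip '[0.088, 0.088, 0.088, 0.088, 0.088, 0.088, 0.088]'

```text
clock: 8.2
ee_pos: [0.5481, 0.2853, 0.2239]
eef_rot: [-0.037, 0.999, 0.0, 0.004]
wrist_force: [0.4, -0.5, -1.2]
finger_gap: 1.002
```

```bash
python3 st.py; python3 -c "
from plan import *
plan([(549,285,222,94.2),(579,-14,222,8.6)],[.088],30,8)"
```

```text
p [548.1 285.3 223.9] phi 94.22 tilt [0.44 0.04] F [ 0.4 -0.5 -1.2] gap 88.2 v 0.049 t 8.2
11
"offset": [[-0.001,-0.027,0.0],[-0.005,-0.027,0.0],[-0.008,-0.026,0.0],[-0.012,-0.025,0.0],[-0.015,-0.023,0.0],[-0.018,-0.021,0.0],[-0.02,-0.018,0.0],[-0.023,-0.015,0.0],[-0.024,-0.012,0.0],[-0.026,-0.009,0.0],[-0.027,-0.005,0.0]]
"turn": [[0,0,8.0],[0,0,8.0],[0,0,7.5],[0,0,8.0],[0,0,7.5],[0,0,8.0],[0,0,7.5],[0,0,8.0],[0,0,7.5],[0,0,8.0],[0,0,7.6]]
"grip": [0.088,0.088,0.088,0.088,0.088,0.088,0.088,0.088,0.088,0.088,0.088]
```

>>> drive_tool --offset '[[-0.001, -0.027, 0.0], [-0.005, -0.027, 0.0], [-0.008, -0.026, 0.0], [-0.012, -0.025, 0.0], [-0.015, -0.023, 0.0], [-0.018, -0.021, 0.0], [-0.02, -0.018, 0.0], [-0.023, -0.015, 0.0], [-0.024, -0.012, 0.0], [-0.026, -0.009, 0.0], [-0.02, -0.004, 0.0], [0, 0, 0]]' --turn '[[0, 0, 8.0], [0, 0, 8.0], [0, 0, 7.5], [0, 0, 8.0], [0, 0, 7.5], [0, 0, 8.0], [0, 0, 7.5], [0, 0, 8.0], [0, 0, 7.5], [0, 0, 8.0], [0, 0, 5], [0, 0, 0]]' --grip '[0.088, 0.088, 0.088, 0.088, 0.088, 0.088, 0.088, 0.088, 0.088, 0.088, 0.088, 0.088]'

```text
clock: 9.7
ee_pos: [0.5667, -0.016, 0.2035]
eef_rot: [0.652, 0.758, -0.006, -0.008]
wrist_force: [-0.3, 0.1, -0.6]
finger_gap: 1.0
```

```bash
python3 st.py
```

```text
p [566.7 -16.  203.5] phi 8.55 tilt [-1.15  0.12] F [-0.3  0.1 -0.6] gap 88.1 v 0.019 t 9.7
```

>>> drive_tool --offset '[[0, 0.0125, 0], [0, 0, 0], [0, 0, 0.018], [0, 0, 0.018], [0, 0, 0.015], [0, 0, 0]]' --turn '[[-1.1, -0.2, 0], [0, 0, 0], [0, 0, 0], [0, 0, 0], [0, 0, 0], [0, 0, 0]]' --grip '[0.088, 0.088, 0.088, 0.088, 0.088, 0.088]'

```text
clock: 10.45
ee_pos: [0.5799, -0.0091, 0.1496]
eef_rot: [0.648, 0.762, 0.001, -0.001]
wrist_force: [0.1, -0.3, 0.8]
finger_gap: 0.998
```

```bash
python3 st.py
```

```text
p [579.9  -9.1 149.6] phi 9.2 tilt [-0.01  0.14] F [ 0.1 -0.3  0.8] gap 87.9 v 0.022 t 10.45
```

>>> drive_tool --offset '[[-0.005, -0.002, 0.009], [0, 0, 0.008], [0, 0, 0.001], [0, 0, 0], [0, 0, 0], [0, 0, 0], [0, 0, 0], [0, 0, 0]]' --turn '[[0, 0, 0.7], [0, 0, 0], [0, 0, 0], [0, 0, 0], [0, 0, 0], [0, 0, 0], [0, 0, 0], [0, 0, 0]]' --grip '[0.088, 0.088, 0.088, 0.045, 0.045, 0.045, 0.045, 0.045]'

```text
clock: 11.45
ee_pos: [0.5794, -0.0142, 0.1323]
eef_rot: [0.653, 0.758, 0.002, 0.001]
wrist_force: [0.3, 0.5, -1.2]
finger_gap: 0.609
```

```bash
python3 st.py; python3 -c "
from plan import *
plan([(579,-14,131,8.7),(579,-14,205,8.7),(464.5,280.5,205,95)],[.045,.045],30,8)"
```

```text
p [579.4 -14.2 132.3] phi 8.53 tilt [0.18 0.1 ] F [ 0.3  0.5 -1.2] gap 53.6 v 0.001 t 11.45
14
"offset": [[0.0,0.0,-0.025],[0.0,0.0,-0.024],[0.0,0.0,-0.025],[0.028,-0.006,0.0],[0.029,-0.002,0.0],[0.029,0.002,0.0],[0.028,0.006,0.0],[0.027,0.009,0.0],[0.026,0.013,0.0],[0.023,0.016,0.0],[0.021,0.02,0.0],[0.018,0.022,0.0],[0.015,0.024,0.0],[0.012,0.027,0.0]]
"turn": [[0,0,0.0],[0,0,0.0],[0,0,0.0],[0,0,-8.0],[0,0,-8.0],[0,0,-8.0],[0,0,-8.0],[0,0,-8.0],[0,0,-7.5],[0,0,-8.0],[0,0,-7.5],[0,0,-8.0],[0,0,-7.5],[0,0,-7.8]]
"grip": [0.045,0.045,0.045,0.045,0.045,0.045,0.045,0.045,0.045,0.045,0.045,0.045,0.045,0.045]
```

>>> drive_tool --offset '[[0.0, 0.0, -0.02], [0.0, 0.0, -0.024], [0.0, 0.0, -0.025], [0.028, -0.006, 0.0], [0.029, -0.002, 0.0], [0.029, 0.002, 0.0], [0.028, 0.006, 0.0], [0.027, 0.009, 0.0], [0.026, 0.013, 0.0], [0.023, 0.016, 0.0], [0.021, 0.02, 0.0], [0.018, 0.022, 0.0], [0.015, 0.024, 0.0], [0.006, 0.016, 0.0], [0, 0, 0]]' --turn '[[0, 0, 0.0], [0, 0, 0.0], [0, 0, 0.0], [0, 0, -8.0], [0, 0, -8.0], [0, 0, -8.0], [0, 0, -8.0], [0, 0, -8.0], [0, 0, -7.5], [0, 0, -8.0], [0, 0, -7.5], [0, 0, -8.0], [0, 0, -7.5], [0, 0, -6], [0, 0, 0]]' --grip '[0.045, 0.045, 0.045, 0.045, 0.045, 0.045, 0.045, 0.045, 0.045, 0.045, 0.045, 0.045, 0.045, 0.045, 0.045]'

```text
clock: 13.32
ee_pos: [0.4588, 0.2756, 0.2001]
eef_rot: [-0.05, 0.999, 0.001, -0.004]
wrist_force: [-0.1, -0.4, -2.7]
finger_gap: 0.61
```

```bash
python3 st.py
```

```text
p [458.8 275.6 200.1] phi 95.74 tilt [-0.46  0.1 ] F [-0.1 -0.4 -2.7] gap 53.7 v 0.013 t 13.325
```

>>> drive_tool --offset '[[-0.006, 0.004, 0], [0, 0, 0], [0, 0, 0.02], [0, 0, 0.022], [0, 0, 0.02], [0, 0, 0.012], [0, 0, 0.002], [0, 0, 0]]' --turn '[[0.1, -0.5, 0], [0, 0, 0], [0, 0, 0], [0, 0, 0], [0, 0, 0], [0, 0, 0], [0, 0, 0], [0, 0, 0]]' --grip '[0.045, 0.045, 0.045, 0.045, 0.045, 0.045, 0.045, 0.045]'

```text
clock: 14.32
ee_pos: [0.4679, 0.2771, 0.1226]
eef_rot: [-0.044, 0.999, 0.0, 0.002]
wrist_force: [-1.0, 0.2, -1.7]
finger_gap: 0.609
```

```bash
python3 st.py
```

```text
p [467.9 277.1 122.6] phi 95.0 tilt [0.21 0.04] F [-1.   0.2 -1.7] gap 53.7 v 0.005 t 14.325
```

>>> drive_tool --offset '[[0, 0, 0.003], [0, 0, 0.002], [0, 0, 0.001], [0, 0, 0.001]]' --turn '[[0, 0, 0], [0, 0, 0], [0, 0, 0], [0, 0, 0]]' --grip '[0.045, 0.045, 0.045, 0.045]'

```text
clock: 14.82
ee_pos: [0.469, 0.2774, 0.1172]
eef_rot: [-0.044, 0.999, 0.001, 0.004]
wrist_force: [0.0, -1.4, 5.9]
finger_gap: 0.611
```

```bash
python3 st.py
```

```text
p [469.  277.4 117.2] phi 95.01 tilt [0.44 0.1 ] F [ 0.  -1.4  5.9] gap 53.9 v 0.018 t 14.825
```

>>> drive_tool --offset '[[0, 0, 0], [0, 0, 0], [0, 0, 0], [0, 0, -0.02], [0, 0, -0.04], [0, 0, -0.03], [0, 0, 0]]' --turn '[[0, 0, 0], [0, 0, 0], [0, 0, 0], [0, 0, 0], [0, 0, 0], [0, 0, 0], [0, 0, 0]]' --grip '[0.088, 0.088, 0.088, 0.088, 0.088, 0.088, 0.088]'

```text
clock: 15.7
ee_pos: [0.468, 0.2772, 0.2092]
eef_rot: [-0.044, 0.999, 0.001, 0.003]
wrist_force: [0.6, 0.5, -0.4]
finger_gap: 0.999
```

```bash
python3 st.py; python3 -c "
from plan import *
plan([(469,277,210,95),(587.5,-86,210,8.6)],[.088],30,8)"
```

```text
p [468.  277.2 209.2] phi 95.0 tilt [0.37 0.09] F [ 0.6  0.5 -0.4] gap 88.0 v 0.047 t 15.7
13
"offset": [[-0.007,-0.029,0.0],[-0.01,-0.028,0.0],[-0.013,-0.026,0.0],[-0.016,-0.025,0.0],[-0.018,-0.023,0.0],[-0.021,-0.021,0.0],[-0.023,-0.018,0.0],[-0.025,-0.015,0.0],[-0.027,-0.012,0.0],[-0.028,-0.009,0.0],[-0.029,-0.005,0.0],[-0.029,-0.002,0.0],[-0.029,0.001,0.0]]
"turn": [[0,0,6.5],[0,0,6.5],[0,0,6.5],[0,0,6.5],[0,0,6.5],[0,0,6.5],[0,0,7.0],[0,0,6.5],[0,0,7.0],[0,0,6.5],[0,0,7.0],[0,0,6.5],[0,0,6.9]]
"grip": [0.088,0.088,0.088,0.088,0.088,0.088,0.088,0.088,0.088,0.088,0.088,0.088,0.088]
```

>>> drive_tool --offset '[[-0.007, -0.029, -0.005], [-0.01, -0.028, -0.005], [-0.013, -0.026, 0.0], [-0.016, -0.025, 0.0], [-0.018, -0.023, 0.0], [-0.021, -0.021, 0.0], [-0.023, -0.018, 0.0], [-0.025, -0.015, 0.0], [-0.027, -0.012, 0.0], [-0.028, -0.009, 0.0], [-0.029, -0.005, 0.0], [-0.029, -0.002, 0.0], [-0.02, 0.003, 0.0], [0, 0, 0]]' --turn '[[0, 0, 6.5], [0, 0, 6.5], [0, 0, 6.5], [0, 0, 6.5], [0, 0, 6.5], [0, 0, 6.5], [0, 0, 7.0], [0, 0, 6.5], [0, 0, 7.0], [0, 0, 6.5], [0, 0, 7.0], [0, 0, 6.5], [0, 0, 5], [0, 0, 0]]' --grip '[0.088, 0.088, 0.088, 0.088, 0.088, 0.088, 0.088, 0.088, 0.088, 0.088, 0.088, 0.088, 0.088, 0.088]'

```text
clock: 17.45
ee_pos: [0.5753, -0.0901, 0.1952]
eef_rot: [0.658, 0.753, -0.006, -0.011]
wrist_force: [-0.1, 0.7, -0.4]
finger_gap: 0.994
```

```bash
python3 st.py
python3 - <<'E'
from fit import *
s=snap('top','top2.png'); w=cloud(s); Z=w[...,2]; v,u=np.mgrid[:480,:640]
box=lambda u0,u1,v0,v1:(u>=u0)&(u<=u1)&(v>=v0)&(v<=v1)
T=box(135,225,200,370)
print('tube',circ(w,comp(T&(Z>.163))),'gift',rect(w,comp(T&(Z>.14)&(Z<.161))))
print('sbox',rect(w,comp(box(310,360,180,240)&(Z>.058)&(Z<.08))))
E
```

```text
p [575.3 -90.1 195.2] phi 7.77 tilt [-1.46  0.32] F [-0.1  0.7 -0.4] gap 87.6 v 0.031 t 17.45
tube (array([549.3, 281.7]), 25.2, array([548.8, 280.8, 170.3])) gift (array([468.1, 276.8]), array([55. , 55.9]), 4.47, 155.4)
sbox (array([629.6, -10.5]), array([36.8, 59.9]), 11.09, 66.3)
```

View pics/top2.png

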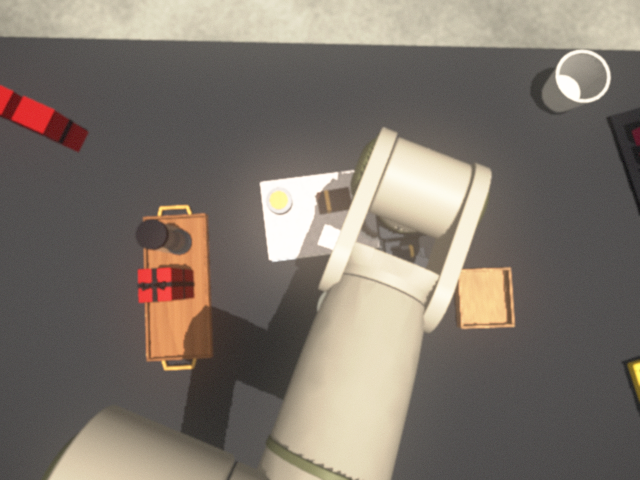

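>>> drive_tool --offset '[[0.0025, 0.0125, 0], [0, 0, 0], [0, 0, 0.015], [0, 0, 0.015], [0, 0, 0.012], [0, 0, 0]]' --turn '[[-1.4, -0.5, -0.8], [0, 0, 0], [0, 0, 0], [0, 0, 0], [0, 0, 0], [0, 0, 0]]' --grip '[0.088, 0.088, 0.088, 0.088, 0.088, 0.088]'

```text
clock: 18.25
ee_pos: [0.5866, -0.0813, 0.1487]
eef_rot: [0.649, 0.761, 0.0, -0.001]
wrist_force: [0.3, -1.2, 0.6]
finger_gap: 1.001
```

```bash
python3 st.py
```

```text
p [586.6 -81.3 148.7] phi 9.12 tilt [-0.06  0.1 ] F [ 0.3 -1.2  0.6] gap 88.2 v 0.012 t 18.25
```

>>> drive_tool --offset '[[-0.005, 0, 0.012], [0, 0, 0.012], [0, 0, 0.01], [0, 0, 0], [0, 0, 0], [0, 0, 0], [0, 0, 0], [0, 0, 0], [0, 0, 0]]' --turn '[[0, 0, 0.5], [0, 0, 0], [0, 0, 0], [0, 0, 0], [0, 0, 0], [0, 0, 0], [0, 0, 0], [0, 0, 0], [0, 0, 0]]' --grip '[0.088, 0.088, 0.088, 0.088, 0.05, 0.05, 0.05, 0.05, 0.05]' --force 30

```text
clock: 19.38
ee_pos: [0.5881, -0.0867, 0.1134]
eef_rot: [0.652, 0.758, 0.001, 0.0]
wrist_force: [0.2, 0.8, -1.7]
finger_gap: 0.651
```

```bash
python3 st.py;  python3 -c "
from plan import *
plan([(587,-86,114,8.6),(587,-86,188,8.6),(386,271,188,95)],[.05,.05],30,8)"
```

```text
p [588.1 -86.7 113.4] phi 8.58 tilt [0.09 0.06] F [ 0.2  0.8 -1.7] gap 57.3 v 0.002 t 19.375
17
"offset": [[0.0,0.0,-0.025],[0.0,0.0,-0.024],[0.0,0.0,-0.025],[0.027,-0.01,0.0],[0.028,-0.007,0.0],[0.029,-0.005,0.0],[0.029,-0.001,0.0],[0.029,0.002,0.0],[0.029,0.005,0.0],[0.028,0.008,0.0],[0.027,0.011,0.0],[0.026,0.014,0.0],[0.025,0.016,0.0],[0.022,0.019,0.0],[0.02,0.021,0.0],[0.018,0.024,0.0],[0.016,0.025,0.0]]
"turn": [[0,0,0.0],[0,0,0.0],[0,0,0.0],[0,0,-6.0],[0,0,-6.0],[0,0,-6.0],[0,0,-6.0],[0,0,-6.0],[0,0,-6.5],[0,0,-6.0],[0,0,-6.5],[0,0,-6.0],[0,0,-6.5],[0,0,-6.0],[0,0,-6.5],[0,0,-6.0],[0,0,-6.4]]
"grip": [0.05,0.05,0.05,0.05,0.05,0.05,0.05,0.05,0.05,0.05,0.05,0.05,0.05,0.05,0.05,0.05,0.05]
```

>>> drive_tool --offset '[[0.0, 0.0, -0.02], [0.0, 0.0, -0.026], [0.0, 0.0, -0.028], [0.027, -0.01, 0.0], [0.028, -0.007, 0.0], [0.029, -0.005, 0.0], [0.029, -0.001, 0.0], [0.029, 0.002, 0.0], [0.029, 0.005, 0.0], [0.028, 0.008, 0.0], [0.027, 0.011, 0.0], [0.026, 0.014, 0.0], [0.025, 0.016, 0.0], [0.022, 0.019, 0.0], [0.02, 0.021, 0.0], [0.018, 0.024, 0.0], [0.011, 0.016, 0.0], [0, 0, 0]]' --turn '[[0, 0, 0.0], [0, 0, 0.0], [0, 0, 0.0], [0, 0, -6.0], [0, 0, -6.0], [0, 0, -6.0], [0, 0, -6.0], [0, 0, -6.0], [0, 0, -6.5], [0, 0, -6.0], [0, 0, -6.5], [0, 0, -6.0], [0, 0, -6.5], [0, 0, -6.0], [0, 0, -6.5], [0, 0, -6.0], [0, 0, -5], [0, 0, 0]]' --grip '[0.05, 0.05, 0.05, 0.05, 0.05, 0.05, 0.05, 0.05, 0.05, 0.05, 0.05, 0.05, 0.05, 0.05, 0.05, 0.05, 0.05, 0.05]'

```text
clock: 21.62
ee_pos: [0.3677, 0.2664, 0.1834]
eef_rot: [-0.055, 0.998, 0.002, -0.016]
wrist_force: [0.6, -0.7, -4.6]
finger_gap: 0.647
```

```bash
python3 st.py
```

```text
p [367.7 266.4 183.4] phi 96.35 tilt [-1.81  0.07] F [ 0.6 -0.7 -4.6] gap 57.0 v 0.015 t 21.625
```

>>> drive_tool --offset '[[-0.0185, 0.0025, 0], [0, 0, 0], [0, 0, 0.02], [0, 0, 0.022], [0, 0, 0.02], [0, 0, 0.01], [0, 0, 0.002], [0, 0, 0]]' --turn '[[0.3, -1.8, 1], [0, 0, 0], [0, 0, 0], [0, 0, 0], [0, 0, 0], [0, 0, 0], [0, 0, 0], [0, 0, 0]]' --grip '[0.05, 0.05, 0.05, 0.05, 0.05, 0.05, 0.05, 0.05]'

```text
clock: 22.62
ee_pos: [0.3911, 0.2682, 0.1067]
eef_rot: [-0.041, 0.999, -0.001, 0.002]
wrist_force: [0.1, -0.1, -5.0]
finger_gap: 0.644
```

```bash
python3 st.py
```

```text
p [391.1 268.2 106.7] phi 94.67 tilt [ 0.21 -0.1 ] F [ 0.1 -0.1 -5. ] gap 56.8 v 0.005 t 22.625
```

>>> drive_tool --offset '[[-0.002, 0.003, 0.004], [0, 0, 0.003], [0, 0, 0.001], [0, 0, 0.001]]' --turn '[[0, 0, 0], [0, 0, 0], [0, 0, 0], [0, 0, 0]]' --grip '[0.05, 0.05, 0.05, 0.05]'

```text
clock: 23.12
ee_pos: [0.3937, 0.2719, 0.0984]
eef_rot: [-0.041, 0.999, -0.001, 0.003]
wrist_force: [-0.2, 0.0, 2.5]
finger_gap: 0.649
```

```bash
python3 st.py
```

```text
p [393.7 271.9  98.4] phi 94.67 tilt [ 0.36 -0.05] F [-0.2  0.   2.5] gap 57.2 v 0.027 t 23.125
```

>>> drive_tool --offset '[[0, 0, 0], [0, 0, 0], [0, 0, 0], [0, 0, -0.02], [0, 0, -0.04], [0, 0, -0.04], [0, 0, 0]]' --turn '[[0, 0, 0], [0, 0, 0], [0, 0, 0], [0, 0, 0], [0, 0, 0], [0, 0, 0], [0, 0, 0]]' --grip '[0.088, 0.088, 0.088, 0.088, 0.088, 0.088, 0.088]'

```text
clock: 24.0
ee_pos: [0.3936, 0.2722, 0.2027]
eef_rot: [-0.041, 0.999, 0.0, 0.005]
wrist_force: [0.7, -0.5, -0.2]
finger_gap: 1.002
```

```bash
python3 st.py; python3 -c "
from plan import *
plan([(393,272,205,94.7),(629,-10.5,185,11)],[.07],30,8)"
```

```text
p [393.6 272.2 202.7] phi 94.67 tilt [0.53 0.02] F [ 0.7 -0.5 -0.2] gap 88.3 v 0.059 t 24.0
13
"offset": [[-0.016,-0.023,0.002],[-0.019,-0.021,0.002],[-0.021,-0.019,0.001],[-0.023,-0.016,0.002],[-0.025,-0.014,0.001],[-0.026,-0.011,0.002],[-0.027,-0.008,0.001],[-0.028,-0.004,0.002],[-0.028,-0.001,0.001],[-0.028,0.002,0.002],[-0.028,0.005,0.001],[-0.028,0.008,0.002],[-0.026,0.011,0.001]]
"turn": [[0,0,6.5],[0,0,6.5],[0,0,6.5],[0,0,6.5],[0,0,6.5],[0,0,6.5],[0,0,6.5],[0,0,6.5],[0,0,6.5],[0,0,6.5],[0,0,6.0],[0,0,6.5],[0,0,6.2]]
"grip": [0.07,0.07,0.07,0.07,0.07,0.07,0.07,0.07,0.07,0.07,0.07,0.07,0.07]
```

>>> drive_tool --offset '[[-0.016, -0.023, -0.003], [-0.019, -0.021, -0.003], [-0.021, -0.019, 0.0], [-0.023, -0.016, 0.0], [-0.025, -0.014, 0.001], [-0.026, -0.011, 0.002], [-0.027, -0.008, 0.001], [-0.028, -0.004, 0.002], [-0.028, -0.001, 0.001], [-0.028, 0.002, 0.002], [-0.028, 0.005, 0.001], [-0.028, 0.008, 0.002], [-0.018, 0.008, 0.001], [0, 0, 0]]' --turn '[[0, 0, 6.5], [0, 0, 6.5], [0, 0, 6.5], [0, 0, 6.5], [0, 0, 6.5], [0, 0, 6.5], [0, 0, 6.5], [0, 0, 6.5], [0, 0, 6.5], [0, 0, 6.5], [0, 0, 6.0], [0, 0, 6.5], [0, 0, 5], [0, 0, 0]]' --grip '[0.07, 0.07, 0.07, 0.07, 0.07, 0.07, 0.07, 0.07, 0.07, 0.07, 0.07, 0.07, 0.07, 0.07]'

```text
clock: 25.75
ee_pos: [0.6202, -0.0175, 0.1781]
eef_rot: [0.646, 0.763, -0.004, -0.006]
wrist_force: [0.1, 0.9, -0.1]
finger_gap: 0.795
```

```bash
python3 st.py
python3 - <<'E'
from fit import *
s=snap('top','top3.png'); w=cloud(s); Z=w[...,2]; v,u=np.mgrid[:480,:640]
box=lambda u0,u1,v0,v1:(u>=u0)&(u<=u1)&(v>=v0)&(v<=v1)
T=box(130,225,200,370)
print('tube',circ(w,comp(T&(Z>.163))),'gift',rect(w,comp(T&(Z>.145)&(Z<.161)&(v>255)&(v<305))),'jar',circ(w,comp(T&(v>300)&(Z>.133)&(Z<.146))))
E
```

```text
p [620.2 -17.5 178.1] phi 9.48 tilt [-0.86  0.11] F [ 0.1  0.9 -0.1] gap 70.0 v 0.029 t 25.75
tube (array([548.3, 282. ]), 25.2, array([548.8, 280.9, 170.3])) gift (array([468.1, 276.7]), array([54.7, 55.4]), 3.04, 155.5) jar (array([392.9, 272.3]), 26.4, array([394.1, 267.6, 140.7]))
```

View pics/top3.png

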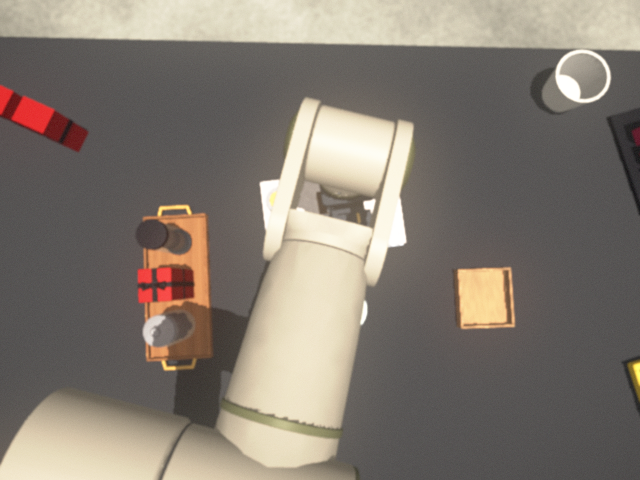

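>>> drive_tool --offset '[[0.001, 0.0105, 0], [0, 0, 0], [0, 0, 0.025], [0, 0, 0.025], [0, 0, 0.025], [0, 0, 0.005], [0, 0, 0]]' --turn '[[-0.8, -0.2, -1.5], [0, 0, 0], [0, 0, 0], [0, 0, 0], [0, 0, 0], [0, 0, 0], [0, 0, 0]]' --grip '[0.07, 0.07, 0.07, 0.07, 0.07, 0.07, 0.07]'

```text
clock: 26.68
ee_pos: [0.6299, -0.0096, 0.0979]
eef_rot: [0.631, 0.776, 0.001, 0.001]
wrist_force: [-0.5, 0.8, -0.2]
finger_gap: 0.794
```

```bash
python3 st.py
```

```text
p [629.9  -9.6  97.9] phi 11.77 tilt [0.17 0.05] F [-0.5  0.8 -0.2] gap 70.0 v 0.004 t 26.675
```

Well centred. Descend to about 42 mm and grip.

>>> drive_tool --offset '[[-0.001, 0, 0.018], [0, 0, 0.018], [0, 0, 0.016], [0, 0, 0.002], [0, 0, 0], [0, 0, 0], [0, 0, 0], [0, 0, 0], [0, 0, 0]]' --turn '[[0, 0, 0.6], [0, 0, 0], [0, 0, 0], [0, 0, 0], [0, 0, 0], [0, 0, 0], [0, 0, 0], [0, 0, 0], [0, 0, 0]]' --grip '[0.07, 0.07, 0.07, 0.07, 0.03, 0.03, 0.03, 0.03, 0.03]' --force 20

```text
clock: 27.8
ee_pos: [0.6333, -0.0105, 0.0491]
eef_rot: [0.634, 0.773, 0.004, 0.006]
wrist_force: [-0.3, 0.2, -1.4]
finger_gap: 0.409
```

```bash
python3 st.py;  python3 -c "
from plan import *
plan([(630,-10,42,11),(630,-10,132,11),(458,-295.5,132,3.5)],[.03,.03],30,8)"
```

```text
p [633.3 -10.5  49.1] phi 11.24 tilt [ 0.79 -0.08] F [-0.3  0.2 -1.4] gap 36.0 v 0.002 t 27.8
15
"offset": [[0.0,0.0,-0.03],[0.0,0.0,-0.03],[0.0,0.0,-0.03],[-0.021,-0.019,0.0],[-0.021,-0.018,0.0],[-0.021,-0.018,0.0],[-0.021,-0.018,0.0],[-0.021,-0.018,0.0],[-0.021,-0.018,0.0],[-0.022,-0.017,0.0],[-0.022,-0.017,0.0],[-0.022,-0.017,0.0],[-0.022,-0.017,0.0],[-0.022,-0.016,0.0],[-0.023,-0.016,0.0]]
"turn": [[0,0,0.0],[0,0,0.0],[0,0,0.0],[0,0,0.5],[0,0,0.5],[0,0,0.5],[0,0,0.5],[0,0,0.5],[0,0,0.5],[0,0,1.0],[0,0,0.5],[0,0,1.0],[0,0,0.5],[0,0,1.0],[0,0,0.5]]
"grip": [0.03,0.03,0.03,0.03,0.03,0.03,0.03,0.03,0.03,0.03,0.03,0.03,0.03,0.03,0.03]
```

>>> drive_tool --offset '[[0.0, 0.0, -0.015], [0.0, 0.0, -0.03], [0.0, 0.0, -0.03], [-0.021, -0.019, 0.0], [-0.021, -0.018, 0.0], [-0.021, -0.018, 0.0], [-0.021, -0.018, 0.0], [-0.021, -0.018, 0.0], [-0.021, -0.018, 0.0], [-0.022, -0.017, 0.0], [-0.022, -0.017, 0.0], [-0.022, -0.017, 0.0], [-0.022, -0.017, 0.0], [-0.022, -0.016, 0.0], [-0.012, -0.008, 0.0], [0, 0, 0]]' --turn '[[0, 0, 0.0], [0, 0, 0.0], [0, 0, 0.0], [0, 0, 0.5], [0, 0, 0.5], [0, 0, 0.5], [0, 0, 0.5], [0, 0, 0.5], [0, 0, 0.5], [0, 0, 1.0], [0, 0, 0.5], [0, 0, 1.0], [0, 0, 0.5], [0, 0, 1.0], [0, 0, 0.5], [0, 0, 0]]' --grip '[0.03, 0.03, 0.03, 0.03, 0.03, 0.03, 0.03, 0.03, 0.03, 0.03, 0.03, 0.03, 0.03, 0.03, 0.03, 0.03]'

```text
clock: 29.8
ee_pos: [0.466, -0.2938, 0.1402]
eef_rot: [0.685, 0.729, 0.006, 0.014]
wrist_force: [-0.6, 0.7, -0.2]
finger_gap: 0.408
```

```bash
python3 st.py
```

```text
p [ 466.  -293.8  140.2] phi 3.6 tilt [ 1.67 -0.54] F [-0.6  0.7 -0.2] gap 36.0 v 0.014 t 29.8
```

>>> drive_tool --offset '[[-0.001, -0.008, 0], [0, 0, 0], [0, 0, 0.025], [0, 0, 0.025], [0, 0, 0.025], [0, 0, 0.008], [0, 0, 0]]' --turn '[[0.9, 0.5, 0], [0, 0, 0], [0, 0, 0], [0, 0, 0], [0, 0, 0], [0, 0, 0], [0, 0, 0]]' --grip '[0.03, 0.03, 0.03, 0.03, 0.03, 0.03, 0.03]'

```text
clock: 30.68
ee_pos: [0.4611, -0.2924, 0.0562]
eef_rot: [0.683, 0.731, 0.004, 0.006]
wrist_force: [-0.3, -1.0, -1.2]
finger_gap: 0.41
```

```bash
python3 st.py
```

```text
p [ 461.1 -292.4   56.2] phi 3.91 tilt [ 0.78 -0.12] F [-0.3 -1.  -1.2] gap 36.1 v 0.007 t 30.675
```

>>> drive_tool --offset '[[-0.003, -0.003, 0.01], [0, 0, 0.008], [0, 0, 0.002], [0, 0, 0.001]]' --turn '[[0, 0, 0], [0, 0, 0], [0, 0, 0], [0, 0, 0]]' --grip '[0.03, 0.03, 0.03, 0.03]'

```text
clock: 31.18
ee_pos: [0.4592, -0.2965, 0.0356]
eef_rot: [0.683, 0.731, 0.004, 0.007]
wrist_force: [-0.6, 0.2, -1.3]
finger_gap: 0.408
```

```bash
python3 st.py
```

```text
p [ 459.2 -296.5   35.6] phi 3.92 tilt [ 0.92 -0.26] F [-0.6  0.2 -1.3] gap 36.0 v 0.021 t 31.175
```

>>> drive_tool --offset '[[0, 0, 0.002], [0, 0, 0.002]]' --turn '[[0, 0, 0], [0, 0, 0]]' --grip '[0.03, 0.03]'

```text
clock: 31.42
ee_pos: [0.4594, -0.2967, 0.0328]
eef_rot: [0.682, 0.731, 0.004, 0.008]
wrist_force: [-7.4, 6.1, 25.4]
finger_gap: 0.406
```

```bash
python3 st.py
```

```text
p [ 459.4 -296.7   32.8] phi 3.93 tilt [ 0.95 -0.31] F [-7.4  6.1 25.4] gap 35.8 v 0.012 t 31.425
```

>>> drive_tool --offset '[[0, 0, 0], [0, 0, 0], [0, 0, 0], [0, 0, -0.015], [0, 0, -0.04], [0, 0, -0.05], [0, 0, -0.05], [0, 0, -0.025], [0, 0, 0]]' --turn '[[0, 0, 0], [0, 0, 0], [0, 0, 0], [0, 0, 0], [0, 0, 0], [0, 0, 0], [0, 0, 0], [0, 0, 0], [0, 0, 0]]' --grip '[0.055, 0.055, 0.055, 0.055, 0.055, 0.055, 0.055, 0.055, 0.055]'

```text
clock: 32.55
ee_pos: [0.4562, -0.2954, 0.2236]
eef_rot: [0.682, 0.731, 0.004, 0.01]
wrist_force: [1.1, 0.1, -0.9]
finger_gap: 0.623
```

```bash
python3 st.py
python3 - <<'E'
from fit import *
from plan import plan
s=snap('top','top4.png'); w=cloud(s); Z=w[...,2]
print('box',rect(w,comp((w[...,1]<-.2)&(w[...,0]>.4)&(w[...,0]<.52)&(Z>.044)&(Z<.06))))
plan([(458,-296,208,4),(393,272,208,94.7)],[.088],35,8)
E
```

```text
p [ 456.2 -295.4  223.6] phi 3.94 tilt [ 1.13 -0.49] F [ 1.1  0.1 -0.9] gap 54.9 v 0.028 t 32.55
box (array([ 458.5, -295.6]), array([35.9, 61. ]), 1.92, 50.3)
17
"offset": [[0.034,-0.001,0.0],[0.034,0.002,0.0],[0.033,0.005,0.0],[0.033,0.008,0.0],[0.032,0.011,0.0],[0.03,0.014,0.0],[0.029,0.017,0.0],[0.027,0.019,0.0],[0.025,0.022,0.0],[0.023,0.024,0.0],[0.021,0.026,0.0],[0.019,0.028,0.0],[0.016,0.03,0.0],[0.013,0.031,0.0],[0.01,0.032,0.0],[0.007,0.033,0.0],[0.005,0.034,0.0]]
"turn": [[0,0,-5.5],[0,0,-5.5],[0,0,-5.5],[0,0,-5.5],[0,0,-5.5],[0,0,-5.5],[0,0,-5.0],[0,0,-5.5],[0,0,-5.0],[0,0,-5.5],[0,0,-5.0],[0,0,-5.5],[0,0,-5.0],[0,0,-5.5],[0,0,-5.0],[0,0,-5.5],[0,0,-5.2]]
"grip": [0.088,0.088,0.088,0.088,0.088,0.088,0.088,0.088,0.088,0.088,0.088,0.088,0.088,0.088,0.088,0.088,0.088]
```

View pics/top4.png

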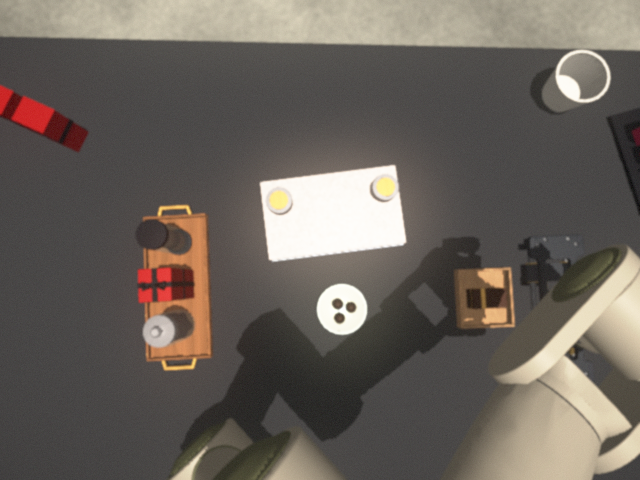

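>>> drive_tool --offset '[[0.034, -0.001, 0.0], [0.034, 0.002, 0.0], [0.033, 0.005, 0.0], [0.033, 0.008, 0.0], [0.032, 0.011, 0.0], [0.03, 0.014, 0.0], [0.029, 0.017, 0.0], [0.027, 0.019, 0.0], [0.025, 0.022, 0.0], [0.023, 0.024, 0.0], [0.021, 0.026, 0.0], [0.019, 0.028, 0.0], [0.016, 0.03, 0.0], [0.013, 0.031, 0.0], [0.01, 0.032, 0.0], [0.007, 0.033, 0.0], [0.002, 0.02, 0.0], [0, 0, 0]]' --turn '[[1.1, 0.6, -5.5], [0, 0, -5.5], [0, 0, -5.5], [0, 0, -5.5], [0, 0, -5.5], [0, 0, -5.5], [0, 0, -5.0], [0, 0, -5.5], [0, 0, -5.0], [0, 0, -5.5], [0, 0, -5.0], [0, 0, -5.5], [0, 0, -5.0], [0, 0, -5.5], [0, 0, -5.0], [0, 0, -5.5], [0, 0, -4], [0, 0, 0]]' --grip '[0.088, 0.088, 0.088, 0.088, 0.088, 0.088, 0.088, 0.088, 0.088, 0.088, 0.088, 0.088, 0.088, 0.088, 0.088, 0.088, 0.088, 0.088]'

```text
clock: 34.85
ee_pos: [0.3677, 0.2765, 0.205]
eef_rot: [-0.055, 0.998, 0.006, -0.024]
wrist_force: [0.2, 0.7, -0.7]
finger_gap: 0.999
```

```bash
python3 st.py
```

```text
p [367.7 276.5 205. ] phi 96.26 tilt [-2.76  0.59] F [ 0.2  0.7 -0.7] gap 88.0 v 0.021 t 34.85
```

>>> drive_tool --offset '[[-0.0245, -0.008, 0], [0, 0, 0], [0, 0, 0.01], [0, 0, 0.02], [0, 0, 0.02], [0, 0, 0]]' --turn '[[0.9, -2.7, 1.5], [0, 0, 0], [0, 0, 0], [0, 0, 0], [0, 0, 0], [0, 0, 0]]' --grip '[0.088, 0.088, 0.088, 0.088, 0.088, 0.088]'

```text
clock: 35.6
ee_pos: [0.3949, 0.2671, 0.1496]
eef_rot: [-0.037, 0.999, -0.002, 0.0]
wrist_force: [-0.2, -0.1, 0.3]
finger_gap: 0.999
```

```bash
python3 st.py
```

```text
p [394.9 267.1 149.6] phi 94.21 tilt [ 0.04 -0.2 ] F [-0.2 -0.1  0.3] gap 88.0 v 0.024 t 35.6
```

>>> drive_tool --offset '[[0.002, 0.0045, 0.015], [0, 0, 0.018], [0, 0, 0.014], [0, 0, 0.002], [0, 0, 0], [0, 0, 0], [0, 0, 0], [0, 0, 0], [0, 0, 0]]' --turn '[[0, 0, 0], [0, 0, 0], [0, 0, 0], [0, 0, 0], [0, 0, 0], [0, 0, 0], [0, 0, 0], [0, 0, 0], [0, 0, 0]]' --grip '[0.088, 0.088, 0.088, 0.088, 0.05, 0.05, 0.05, 0.05, 0.05]' --force 30

```text
clock: 36.72
ee_pos: [0.3945, 0.2714, 0.1035]
eef_rot: [-0.036, 0.999, -0.0, 0.003]
wrist_force: [0.5, -0.2, -1.4]
finger_gap: 0.644
```

```bash
python3 st.py;  python3 -c "
from plan import *
plan([(393,271,100,94.5),(393,271,180,94.5),(587.5,-86,180,8.6)],[.05,.05],30,8)"
```

```text
p [394.5 271.4 103.5] phi 94.08 tilt [ 0.4  -0.03] F [ 0.5 -0.2 -1.4] gap 56.8 v 0.001 t 36.725
17
"offset": [[0.0,0.0,-0.027],[0.0,0.0,-0.026],[0.0,0.0,-0.027],[-0.012,-0.027,0.0],[-0.015,-0.025,0.0],[-0.017,-0.023,0.0],[-0.019,-0.022,0.0],[-0.022,-0.019,0.0],[-0.023,-0.017,0.0],[-0.025,-0.015,0.0],[-0.027,-0.012,0.0],[-0.028,-0.009,0.0],[-0.028,-0.006,0.0],[-0.029,-0.002,0.0],[-0.029,0.001,0.0],[-0.029,0.004,0.0],[-0.028,0.006,0.0]]
"turn": [[0,0,0.0],[0,0,0.0],[0,0,0.0],[0,0,6.0],[0,0,6.0],[0,0,6.0],[0,0,6.0],[0,0,6.0],[0,0,6.0],[0,0,6.0],[0,0,6.5],[0,0,6.0],[0,0,6.5],[0,0,6.0],[0,0,6.5],[0,0,6.0],[0,0,6.4]]
"grip": [0.05,0.05,0.05,0.05,0.05,0.05,0.05,0.05,0.05,0.05,0.05,0.05,0.05,0.05,0.05,0.05,0.05]
```

```bash
python3 -c "
from plan import *
plan([(394,271,186,94),(394,190,186,90),(587,-86,186,8.6)],[.05,.05],35,8)"
```

```text
14
"offset": [[0.002,-0.027,0.0],[0.001,-0.027,0.0],[0.001,-0.027,0.0],[-0.018,-0.025,0.0],[-0.021,-0.023,0.0],[-0.023,-0.02,0.0],[-0.026,-0.016,0.0],[-0.028,-0.013,0.0],[-0.029,-0.009,0.0],[-0.03,-0.005,0.0],[-0.031,-0.002,0.0],[-0.03,0.002,0.0],[-0.03,0.006,0.0],[-0.029,0.011,0.0]]
"turn": [[0,0,1.5],[0,0,1.0],[0,0,1.5],[0,0,7.5],[0,0,7.5],[0,0,7.5],[0,0,7.5],[0,0,7.5],[0,0,7.5],[0,0,7.5],[0,0,7.0],[0,0,7.5],[0,0,7.0],[0,0,7.4]]
"grip": [0.05,0.05,0.05,0.05,0.05,0.05,0.05,0.05,0.05,0.05,0.05,0.05,0.05,0.05]
```

>>> drive_tool --offset '[[0.0, 0.0, -0.02], [0.0, 0.0, -0.03], [0.0, 0.0, -0.03], [0, 0, 0]]' --turn '[[0, 0, 0.0], [0, 0, 0.0], [0, 0, 0.0], [0, 0, 0]]' --grip '[0.05, 0.05, 0.05, 0.05]'

```text
clock: 37.22
ee_pos: [0.3923, 0.2705, 0.183]
eef_rot: [-0.036, 0.999, -0.002, 0.0]
wrist_force: [0.1, 0.2, -4.8]
finger_gap: 0.644
```

>>> drive_tool --offset '[[0.002, -0.027, -0.005], [0.001, -0.027, -0.005], [0.001, -0.027, -0.005], [-0.018, -0.025, 0.0], [-0.021, -0.023, 0.0], [-0.023, -0.02, 0.0], [-0.026, -0.016, 0.0], [-0.028, -0.013, 0.0], [-0.029, -0.009, 0.0], [-0.03, -0.005, 0.0], [-0.031, -0.002, 0.0], [-0.03, 0.002, 0.0], [-0.03, 0.006, 0.0], [-0.02, 0.01, 0.0], [0, 0, 0]]' --turn '[[0, 0, 1.5], [0, 0, 1.0], [0, 0, 1.5], [0, 0, 7.5], [0, 0, 7.5], [0, 0, 7.5], [0, 0, 7.5], [0, 0, 7.5], [0, 0, 7.5], [0, 0, 7.5], [0, 0, 7.0], [0, 0, 7.5], [0, 0, 7.0], [0, 0, 5], [0, 0, 0]]' --grip '[0.05, 0.05, 0.05, 0.05, 0.05, 0.05, 0.05, 0.05, 0.05, 0.05, 0.05, 0.05, 0.05, 0.05, 0.05]'

```text
clock: 39.1
ee_pos: [0.5711, -0.094, 0.1656]
eef_rot: [0.654, 0.757, -0.016, -0.018]
wrist_force: [-0.3, 0.9, -4.5]
finger_gap: 0.645
```

```bash
python3 st.py
```

```text
p [571.1 -94.  165.6] phi 8.37 tilt [-2.73 -0.02] F [-0.3  0.9 -4.5] gap 56.9 v 0.047 t 39.1
```

>>> drive_tool --offset '[[0.002, 0.0175, 0], [0, 0, 0], [0, 0, 0.01], [0, 0, 0.01], [0, 0, 0]]' --turn '[[-2.7, -0.4, 0], [0, 0, 0], [0, 0, 0], [0, 0, 0], [0, 0, 0]]' --grip '[0.05, 0.05, 0.05, 0.05, 0.05]'

```text
clock: 39.72
ee_pos: [0.5841, -0.0872, 0.1386]
eef_rot: [0.652, 0.758, -0.002, -0.005]
wrist_force: [-0.5, -0.2, -4.4]
finger_gap: 0.644
```

```bash
python3 st.py
```

```text
p [584.1 -87.2 138.6] phi 8.63 tilt [-0.62  0.16] F [-0.5 -0.2 -4.4] gap 56.8 v 0.008 t 39.725
```

>>> drive_tool --offset '[[0, 0.004, 0.006], [0, 0, 0.006], [0, 0, 0.003], [0, 0, 0]]' --turn '[[-0.6, -0.2, 0], [0, 0, 0], [0, 0, 0], [0, 0, 0]]' --grip '[0.05, 0.05, 0.05, 0.05]'

```text
clock: 40.22
ee_pos: [0.5884, -0.0867, 0.1227]
eef_rot: [0.652, 0.758, 0.001, 0.0]
wrist_force: [-0.1, -0.4, -4.2]
finger_gap: 0.642
```

```bash
python3 st.py
```

```text
p [588.4 -86.7 122.7] phi 8.63 tilt [0.07 0.03] F [-0.1 -0.4 -4.2] gap 56.5 v 0.003 t 40.225
```

>>> drive_tool --offset '[[0, 0, 0.003], [0, 0, 0.001], [0, 0, 0.001]]' --turn '[[0, 0, 0], [0, 0, 0], [0, 0, 0]]' --grip '[0.05, 0.05, 0.05]'

```text
clock: 40.6
ee_pos: [0.5887, -0.0868, 0.1185]
eef_rot: [0.652, 0.758, 0.001, 0.001]
wrist_force: [-1.4, 1.2, 5.6]
finger_gap: 0.645
```

```bash
python3 st.py
```

```text
p [588.7 -86.8 118.5] phi 8.63 tilt [ 0.15 -0.  ] F [-1.4  1.2  5.6] gap 56.8 v 0.009 t 40.6
```

Jar down. Release, lift, go back for the gift pack.

>>> drive_tool --offset '[[0, 0, 0], [0, 0, 0], [0, 0, 0], [0, 0, -0.02], [0, 0, -0.04], [0, 0, -0.035], [0, 0, 0]]' --turn '[[0, 0, 0], [0, 0, 0], [0, 0, 0], [0, 0, 0], [0, 0, 0], [0, 0, 0], [0, 0, 0]]' --grip '[0.088, 0.088, 0.088, 0.088, 0.088, 0.088, 0.088]'

```text
clock: 41.48
ee_pos: [0.5891, -0.0871, 0.2175]
eef_rot: [0.652, 0.758, 0.002, 0.003]
wrist_force: [-0.5, 0.5, -0.1]
finger_gap: 0.997
```

```bash
python3 st.py; python3 -c "
from plan import *
plan([(587.5,-86.5,215,8.6),(468,277,205,94)],[.088],32,7.2)"
```

```text
p [589.1 -87.1 217.5] phi 8.63 tilt [ 0.35 -0.07] F [-0.5  0.5 -0.1] gap 87.9 v 0.056 t 41.475
12
"offset": [[0.031,-0.005,0.001],[0.032,-0.001,0.001],[0.032,0.002,0.001],[0.031,0.006,0.001],[0.03,0.01,0.001],[0.029,0.014,0.001],[0.027,0.017,0.001],[0.025,0.02,0.001],[0.022,0.023,0.0],[0.019,0.026,0.001],[0.015,0.028,0.0],[0.011,0.03,0.001]]
"turn": [[0,0,-7.0],[0,0,-7.0],[0,0,-7.0],[0,0,-7.0],[0,0,-7.0],[0,0,-7.0],[0,0,-7.0],[0,0,-7.5],[0,0,-7.0],[0,0,-7.5],[0,0,-7.0],[0,0,-7.4]]
"grip": [0.088,0.088,0.088,0.088,0.088,0.088,0.088,0.088,0.088,0.088,0.088,0.088]
```

>>> drive_tool --offset '[[0.031, -0.005, 0.001], [0.032, -0.001, 0.001], [0.032, 0.002, 0.001], [0.031, 0.006, 0.001], [0.03, 0.01, 0.001], [0.029, 0.014, 0.001], [0.027, 0.017, 0.001], [0.025, 0.02, 0.001], [0.022, 0.023, 0.0], [0.019, 0.026, 0.001], [0.015, 0.028, 0.0], [0.005, 0.02, 0.001], [0, 0, 0]]' --turn '[[0, 0, -7.0], [0, 0, -7.0], [0, 0, -7.0], [0, 0, -7.0], [0, 0, -7.0], [0, 0, -7.0], [0, 0, -7.0], [0, 0, -7.5], [0, 0, -7.0], [0, 0, -7.5], [0, 0, -7.0], [0, 0, -5.5], [0, 0, 0]]' --grip '[0.088, 0.088, 0.088, 0.088, 0.088, 0.088, 0.088, 0.088, 0.088, 0.088, 0.088, 0.088, 0.088]'

```text
clock: 43.1
ee_pos: [0.4589, 0.2736, 0.1915]
eef_rot: [-0.042, 0.999, -0.001, -0.008]
wrist_force: [-0.0, -0.2, -0.1]
finger_gap: 0.993
```

```bash
python3 st.py
```

```text
p [458.9 273.6 191.5] phi 94.77 tilt [-0.93 -0.13] F [-0.  -0.2 -0.1] gap 87.5 v 0.015 t 43.1
```

>>> drive_tool --offset '[[-0.007, 0.003, 0], [0, 0, 0], [0, 0, 0.015], [0, 0, 0.015], [0, 0, 0.01], [0, 0, 0]]' --turn '[[0, -0.9, 0], [0, 0, 0], [0, 0, 0], [0, 0, 0], [0, 0, 0], [0, 0, 0]]' --grip '[0.088, 0.088, 0.088, 0.088, 0.088, 0.088]'

```text
clock: 43.85
ee_pos: [0.4678, 0.2736, 0.1494]
eef_rot: [-0.036, 0.999, -0.001, 0.0]
wrist_force: [-0.3, 0.6, -0.2]
finger_gap: 0.998
```

```bash
python3 st.py
```

```text
p [467.8 273.6 149.4] phi 94.16 tilt [ 0.01 -0.1 ] F [-0.3  0.6 -0.2] gap 88.0 v 0.012 t 43.85
```

>>> drive_tool --offset '[[0, 0.0035, 0.012], [0, 0, 0.012], [0, 0, 0.008], [0, 0, 0], [0, 0, 0], [0, 0, 0], [0, 0, 0], [0, 0, 0]]' --turn '[[0, 0, -0.5], [0, 0, 0], [0, 0, 0], [0, 0, 0], [0, 0, 0], [0, 0, 0], [0, 0, 0], [0, 0, 0]]' --grip '[0.088, 0.088, 0.088, 0.045, 0.045, 0.045, 0.045, 0.045]' --force 25

```text
clock: 44.85
ee_pos: [0.4681, 0.2774, 0.1163]
eef_rot: [-0.041, 0.999, -0.001, 0.001]
wrist_force: [0.4, 0.0, -1.5]
finger_gap: 0.61
```

```bash
python3 st.py; python3 -c "
from plan import *
plan([(468,277,200,95),(579,-14,200,8.6)],[.045],30,7.2)"
```

```text
p [468.1 277.4 116.3] phi 94.67 tilt [ 0.12 -0.06] F [ 0.4  0.  -1.5] gap 53.8 v 0.003 t 44.85
12
"offset": [[-0.007,-0.025,0.0],[-0.01,-0.024,0.0],[-0.013,-0.022,0.0],[-0.016,-0.021,0.0],[-0.018,-0.019,0.0],[-0.02,-0.016,0.0],[-0.022,-0.013,0.0],[-0.024,-0.011,0.0],[-0.025,-0.007,0.0],[-0.026,-0.004,0.0],[-0.026,-0.001,0.0],[-0.025,0.002,0.0]]
"turn": [[0,0,7.0],[0,0,7.0],[0,0,7.0],[0,0,7.5],[0,0,7.0],[0,0,7.5],[0,0,7.0],[0,0,7.5],[0,0,7.0],[0,0,7.5],[0,0,7.0],[0,0,7.4]]
"grip": [0.045,0.045,0.045,0.045,0.045,0.045,0.045,0.045,0.045,0.045,0.045,0.045]
```

>>> drive_tool --offset '[[0, 0, -0.02], [0, 0, -0.035], [0, 0, -0.04], [-0.007, -0.025, -0.002], [-0.01, -0.024, -0.002], [-0.013, -0.022, 0.0], [-0.016, -0.021, 0.0], [-0.018, -0.019, 0.0], [-0.02, -0.016, 0.0], [-0.022, -0.013, 0.0], [-0.024, -0.011, 0.0], [-0.025, -0.007, 0.0], [-0.026, -0.004, 0.0], [-0.024, 0.001, 0.0], [-0.008, 0.004, 0.0], [0, 0, 0]]' --turn '[[0, 0, 0], [0, 0, 0], [0, 0, 0], [0, 0, 7.0], [0, 0, 7.0], [0, 0, 7.0], [0, 0, 7.5], [0, 0, 7.0], [0, 0, 7.5], [0, 0, 7.0], [0, 0, 7.5], [0, 0, 7.0], [0, 0, 7.5], [0, 0, 7.0], [0, 0, 5], [0, 0, 0]]' --grip '[0.045, 0.045, 0.045, 0.045, 0.045, 0.045, 0.045, 0.045, 0.045, 0.045, 0.045, 0.045, 0.045, 0.045, 0.045, 0.045]'

```text
clock: 46.85
ee_pos: [0.5707, -0.0054, 0.2156]
eef_rot: [0.656, 0.754, -0.003, -0.002]
wrist_force: [-1.2, -1.2, -1.5]
finger_gap: 0.612
```

```bash
python3 st.py
```

```text
p [570.7  -5.4 215.6] phi 7.95 tilt [-0.4 -0.1] F [-1.2 -1.2 -1.5] gap 54.0 v 0.013 t 46.85
```

>>> drive_tool --offset '[[-0.01, 0.007, 0], [0, 0, 0], [0, 0, 0.015], [0, 0, 0.02], [0, 0, 0.015], [0, 0, 0]]' --turn '[[-0.4, 0, -0.6], [0, 0, 0], [0, 0, 0], [0, 0, 0], [0, 0, 0], [0, 0, 0]]' --grip '[0.045, 0.045, 0.045, 0.045, 0.045, 0.045]'

```text
clock: 47.6
ee_pos: [0.5779, -0.0129, 0.1611]
eef_rot: [0.65, 0.76, -0.001, -0.001]
wrist_force: [-0.4, 0.1, -2.1]
finger_gap: 0.611
```

```bash
python3 st.py
```

```text
p [577.9 -12.9 161.1] phi 8.97 tilt [-0.16  0.02] F [-0.4  0.1 -2.1] gap 53.8 v 0.012 t 47.6
```

>>> drive_tool --offset '[[-0.0015, 0.001, 0.01], [0, 0, 0.01], [0, 0, 0.006], [0, 0, 0.001], [0, 0, 0]]' --turn '[[0, 0, 0.4], [0, 0, 0], [0, 0, 0], [0, 0, 0], [0, 0, 0]]' --grip '[0.045, 0.045, 0.045, 0.045, 0.045]'

```text
clock: 48.22
ee_pos: [0.5794, -0.0142, 0.1328]
eef_rot: [0.652, 0.758, -0.0, -0.001]
wrist_force: [-0.0, -0.2, -2.5]
finger_gap: 0.611
```

```bash
python3 st.py
```

```text
p [579.4 -14.2 132.8] phi 8.59 tilt [-0.09  0.  ] F [-0.  -0.2 -2.5] gap 53.8 v 0.002 t 48.225
```

Exactly on the spot; touch down, check, release.

>>> drive_tool --offset '[[0, 0, 0.001], [0, 0, 0.001]]' --turn '[[0, 0, 0], [0, 0, 0]]' --grip '[0.045, 0.045]'

```text
clock: 48.48
ee_pos: [0.5797, -0.0142, 0.1313]
eef_rot: [0.652, 0.758, -0.0, -0.0]
wrist_force: [-1.4, 1.3, 5.3]
finger_gap: 0.607
```

```bash
python3 st.py; python3 -c "
from plan import *
plan([(579.4,-14.2,225,8.6),(548.8,282,225,94)],[.088],30,7.2)"
```

```text
p [579.7 -14.2 131.3] phi 8.58 tilt [-0.02 -0.01] F [-1.4  1.3  5.3] gap 53.4 v 0.014 t 48.475
12
"offset": [[0.025,0.001,0.0],[0.024,0.004,0.0],[0.024,0.007,0.0],[0.023,0.01,0.0],[0.021,0.013,0.0],[0.02,0.015,0.0],[0.018,0.017,0.0],[0.015,0.02,0.0],[0.013,0.021,0.0],[0.01,0.023,0.0],[0.007,0.024,0.0],[0.003,0.024,0.0]]
"turn": [[0,0,-7.0],[0,0,-7.0],[0,0,-7.0],[0,0,-7.0],[0,0,-7.0],[0,0,-7.0],[0,0,-7.0],[0,0,-7.5],[0,0,-7.0],[0,0,-7.5],[0,0,-7.0],[0,0,-7.4]]
"grip": [0.088,0.088,0.088,0.088,0.088,0.088,0.088,0.088,0.088,0.088,0.088,0.088]
```

>>> drive_tool --offset '[[0, 0, 0], [0, 0, 0], [0, 0, 0], [0, 0, -0.02], [0, 0, -0.04], [0, 0, -0.035], [0, 0, 0]]' --turn '[[0, 0, 0], [0, 0, 0], [0, 0, 0], [0, 0, 0], [0, 0, 0], [0, 0, 0], [0, 0, 0]]' --grip '[0.088, 0.088, 0.088, 0.088, 0.088, 0.088, 0.088]'

```text
clock: 49.35
ee_pos: [0.5799, -0.0143, 0.2297]
eef_rot: [0.652, 0.758, 0.0, 0.0]
wrist_force: [0.5, 0.1, -0.8]
finger_gap: 0.999
```

>>> drive_tool --offset '[[0.025, 0.001, 0.0], [0.024, 0.004, 0.0], [0.024, 0.007, 0.0], [0.023, 0.01, 0.0], [0.021, 0.013, 0.0], [0.02, 0.015, 0.0], [0.018, 0.017, 0.0], [0.015, 0.02, 0.0], [0.013, 0.021, 0.0], [0.01, 0.023, 0.0], [0.005, 0.022, 0.0], [0.001, 0.01, 0.0], [0, 0, 0]]' --turn '[[0, 0, -7.0], [0, 0, -7.0], [0, 0, -7.0], [0, 0, -7.0], [0, 0, -7.0], [0, 0, -7.0], [0, 0, -7.0], [0, 0, -7.5], [0, 0, -7.0], [0, 0, -7.5], [0, 0, -7.0], [0, 0, -5.5], [0, 0, 0]]' --grip '[0.088, 0.088, 0.088, 0.088, 0.088, 0.088, 0.088, 0.088, 0.088, 0.088, 0.088, 0.088, 0.088]'

```text
clock: 50.98
ee_pos: [0.5409, 0.273, 0.2123]
eef_rot: [-0.041, 0.999, -0.001, -0.012]
wrist_force: [0.0, -0.4, -0.5]
finger_gap: 0.999
```

```bash
python3 st.py
```

```text
p [540.9 273.  212.3] phi 94.74 tilt [-1.39 -0.17] F [ 0.  -0.4 -0.5] gap 88.0 v 0.015 t 50.975
```

>>> drive_tool --offset '[[-0.0065, 0.009, 0], [0, 0, 0], [0, 0, 0.015], [0, 0, 0.02], [0, 0, 0.012], [0, 0, 0]]' --turn '[[0, -1.4, 0], [0, 0, 0], [0, 0, 0], [0, 0, 0], [0, 0, 0], [0, 0, 0]]' --grip '[0.088, 0.088, 0.088, 0.088, 0.088, 0.088]'

```text
clock: 51.72
ee_pos: [0.5468, 0.2811, 0.1603]
eef_rot: [-0.038, 0.999, -0.001, -0.001]
wrist_force: [-0.3, -0.2, 0.6]
finger_gap: 1.0
```

```bash
python3 st.py
```

```text
p [546.8 281.1 160.3] phi 94.34 tilt [-0.07 -0.12] F [-0.3 -0.2  0.6] gap 88.1 v 0.011 t 51.725
```

>>> drive_tool --offset '[[-0.002, 0.0015, 0.012], [0, 0, 0.012], [0, 0, 0.006], [0, 0, 0], [0, 0, 0], [0, 0, 0], [0, 0, 0], [0, 0, 0], [0, 0, 0]]' --turn '[[0, 0, 0], [0, 0, 0], [0, 0, 0], [0, 0, 0], [0, 0, 0], [0, 0, 0], [0, 0, 0], [0, 0, 0], [0, 0, 0]]' --grip '[0.088, 0.088, 0.088, 0.04, 0.04, 0.04, 0.04, 0.04, 0.04]'

```text
clock: 52.85
ee_pos: [0.5495, 0.2829, 0.1297]
eef_rot: [-0.038, 0.999, -0.001, 0.001]
wrist_force: [-0.3, 0.5, -0.5]
finger_gap: 0.549
```

```bash
python3 st.py; python3 -c "
from plan import *
plan([(548.8,282.5,210,94.3),(568.7,54.8,210,8.7)],[.04],30,7.2)"
```

```text
p [549.5 282.9 129.7] phi 94.32 tilt [ 0.08 -0.07] F [-0.3  0.5 -0.5] gap 48.4 v 0.002 t 52.85
12
"offset": [[0.0,-0.019,0.0],[-0.003,-0.019,0.0],[-0.005,-0.018,0.0],[-0.007,-0.018,0.0],[-0.009,-0.017,0.0],[-0.011,-0.015,0.0],[-0.013,-0.014,0.0],[-0.015,-0.012,0.0],[-0.016,-0.01,0.0],[-0.017,-0.008,0.0],[-0.018,-0.007,0.0],[-0.019,-0.004,0.0]]
"turn": [[0,0,7.0],[0,0,7.0],[0,0,7.0],[0,0,7.0],[0,0,7.0],[0,0,7.0],[0,0,7.5],[0,0,7.0],[0,0,7.5],[0,0,7.0],[0,0,7.5],[0,0,7.1]]
"grip": [0.04,0.04,0.04,0.04,0.04,0.04,0.04,0.04,0.04,0.04,0.04,0.04]
```

>>> drive_tool --offset '[[0, 0, -0.02], [0, 0, -0.03], [0, 0, -0.035], [0.0, -0.019, 0.0], [-0.003, -0.019, 0.0], [-0.005, -0.018, 0.0], [-0.007, -0.018, 0.0], [-0.009, -0.017, 0.0], [-0.011, -0.015, 0.0], [-0.013, -0.014, 0.0], [-0.015, -0.012, 0.0], [-0.016, -0.01, 0.0], [-0.015, -0.007, 0.0], [-0.01, -0.004, 0.0], [-0.004, 0, 0.0], [0, 0, 0]]' --turn '[[0, 0, 0], [0, 0, 0], [0, 0, 0], [0, 0, 7.0], [0, 0, 7.0], [0, 0, 7.0], [0, 0, 7.0], [0, 0, 7.0], [0, 0, 7.0], [0, 0, 7.5], [0, 0, 7.0], [0, 0, 7.5], [0, 0, 7.0], [0, 0, 7.5], [0, 0, 5], [0, 0, 0]]' --grip '[0.04, 0.04, 0.04, 0.04, 0.04, 0.04, 0.04, 0.04, 0.04, 0.04, 0.04, 0.04, 0.04, 0.04, 0.04, 0.04]'

```text
clock: 54.85
ee_pos: [0.5622, 0.0744, 0.2137]
eef_rot: [0.655, 0.755, -0.004, -0.003]
wrist_force: [0.4, 0.7, -1.7]
finger_gap: 0.549
```

```bash
python3 st.py
```

```text
p [562.2  74.4 213.7] phi 8.11 tilt [-0.51 -0.14] F [ 0.4  0.7 -1.7] gap 48.4 v 0.012 t 54.85
```

>>> drive_tool --offset '[[-0.01, 0.002, 0], [-0.008, 0.002, 0], [0, 0, 0], [0, 0, 0.015], [0, 0, 0.015], [0, 0, 0.012], [0, 0, 0]]' --turn '[[-0.5, 0, -0.6], [0, 0, 0], [0, 0, 0], [0, 0, 0], [0, 0, 0], [0, 0, 0], [0, 0, 0]]' --grip '[0.04, 0.04, 0.04, 0.04, 0.04, 0.04, 0.04]'

```text
clock: 55.72
ee_pos: [0.5684, 0.0567, 0.1675]
eef_rot: [0.649, 0.761, -0.001, -0.001]
wrist_force: [0.5, -0.3, -1.3]
finger_gap: 0.552
```

```bash
python3 st.py
```

```text
p [568.4  56.7 167.5] phi 9.04 tilt [-0.14 -0.04] F [ 0.5 -0.3 -1.3] gap 48.6 v 0.013 t 55.725
```

>>> drive_tool --offset '[[-0.002, 0, 0.009], [0, 0, 0.008], [0, 0, 0.002], [0, 0, 0.001], [0, 0, 0]]' --turn '[[0, 0, 0.4], [0, 0, 0], [0, 0, 0], [0, 0, 0], [0, 0, 0]]' --grip '[0.04, 0.04, 0.04, 0.04, 0.04]'

```text
clock: 56.35
ee_pos: [0.5691, 0.0546, 0.1469]
eef_rot: [0.652, 0.758, -0.001, -0.0]
wrist_force: [-0.4, 0.7, -1.4]
finger_gap: 0.552
```

```bash
python3 st.py
```

```text
p [569.1  54.6 146.9] phi 8.62 tilt [-0.05 -0.05] F [-0.4  0.7 -1.4] gap 48.6 v 0.002 t 56.35
```

>>> drive_tool --offset '[[0, 0, 0.0015], [0, 0, 0.001]]' --turn '[[0, 0, 0], [0, 0, 0]]' --grip '[0.04, 0.04]'

```text
clock: 56.6
ee_pos: [0.5693, 0.0546, 0.1446]
eef_rot: [0.652, 0.758, -0.0, 0.0]
wrist_force: [0.1, 0.2, -2.4]
finger_gap: 0.547
```

```bash
python3 st.py
```

```text
p [569.3  54.6 144.6] phi 8.63 tilt [ 0.   -0.06] F [ 0.1  0.2 -2.4] gap 48.2 v 0.017 t 56.6
```

>>> drive_tool --offset '[[0, 0, 0.001]]' --turn '[[0, 0, 0]]' --grip '[0.04]'

```text
clock: 56.72
ee_pos: [0.5694, 0.0546, 0.1445]
eef_rot: [0.652, 0.758, -0.0, 0.001]
wrist_force: [-3.7, -0.5, 10.2]
finger_gap: 0.554
```

```bash
python3 st.py
```

```text
p [569.4  54.6 144.5] phi 8.63 tilt [ 0.06 -0.07] F [-3.7 -0.5 10.2] gap 48.8 v 0.01 t 56.725
```

>>> drive_tool --offset '[[0, 0, 0], [0, 0, 0], [0, 0, 0], [0, 0, -0.02], [0, 0, -0.04], [0, 0, -0.04], [0, 0, -0.01], [0.03, -0.02, 0], [0.03, -0.03, 0], [0.03, -0.03, 0], [0.03, -0.03, 0], [0.03, -0.03, 0], [0.03, -0.03, 0], [0.03, -0.03, 0], [0, 0, 0], [0, 0, 0]]' --turn '[[0, 0, 0], [0, 0, 0], [0, 0, 0], [0, 0, 0], [0, 0, 0], [0, 0, 0], [0, 0, 0], [0, 0, 0], [0, 0, 0], [0, 0, 0], [0, 0, 0], [0, 0, 0], [0, 0, 0], [0, 0, 0], [0, 0, 0], [0, 0, 0]]' --grip '[0.088, 0.088, 0.088, 0.088, 0.088, 0.088, 0.088, 0.088, 0.088, 0.088, 0.088, 0.088, 0.088, 0.088, 0.088, 0.088]'

```text
clock: 58.72
ee_pos: [0.3309, 0.2362, 0.2486]
eef_rot: [0.652, 0.758, -0.005, -0.004]
wrist_force: [1.0, -0.4, 0.5]
finger_gap: 1.002
```

```bash
python3 st.py
python3 - <<'E'
from fit import *
s=snap('top','top5.png')
w1=cloud(s)
v,u=np.mgrid[:480,:640]
box=lambda u0,u1,v0,v1:(u>=u0)&(u<=u1)&(v>=v0)&(v<=v1)
for w in (np.load('top0.npy'),w1):
    Z=w[...,2]
    print('gift',rect(w,comp(box(310,360,185,250)&(Z>.155))))
    print('tube',circ(w,comp(box(270,312,205,250)&(Z>.175))))
    print('jar',circ(w,comp(box(360,400,195,240)&(Z>.145))))
    print('tinb',circ(w,comp(box(262,300,180,215)&(Z>.045)&(Z<.065))))
    print('tina',circ(w,comp(box(365,402,170,202)&(Z>.045)&(Z<.065))))
    print('dish',circ(w,comp(box(310,375,275,340)&(Z>.01))))
Z=w1[...,2]
print('box',rect(w1,comp((w1[...,1]<-.2)&(w1[...,0]>.4)&(w1[...,0]<.52)&(Z>.044)&(Z<.06))))
E
```

```text
p [330.9 236.2 248.6] phi 8.55 tilt [-0.75 -0.17] F [ 1.  -0.4  0.5] gap 88.3 v 0.017 t 58.725
gift (array([578.9, -13.9]), array([55.2, 54.7]), 8.5, 170.6)
tube (array([568.7,  54.8]), 24.9, array([568.5,  54.6, 185.3]))
jar (array([588.2, -86.2]), 26.1, array([586.7, -84.8, 156.1]))
tinb (array([626.4,  90.2]), 24.5, array([626.4,  90. ,  56.5]))
tina (array([ 655.8, -104.4]), 24.5, array([ 655.1, -104.2,   56.4]))
dish (array([430.2, -31. ]), 45.9, array([430.1, -31.3,  16.9]))
gift (array([579.1, -14.9]), array([55.2, 54.8]), 7.23, 170.6)
tube (array([568.6,  54.1]), 24.9, array([568.1,  54. , 185.3]))
jar (array([588.8, -85.1]), 25.9, array([587.2, -83.6, 156.2]))
tinb (array([626.7,  89.9]), 24.4, array([626.2,  89.8,  56.6]))
tina (array([ 655.9, -104.7]), 24.6, array([ 655. , -104.1,   56.6]))
dish (array([430.2, -30.9]), 45.9, array([430.8, -30.1,  17.1]))
box (array([ 458.1, -296. ]), array([36.2, 61.5]), 4.28, 50.5)
```

View pics/top5.png

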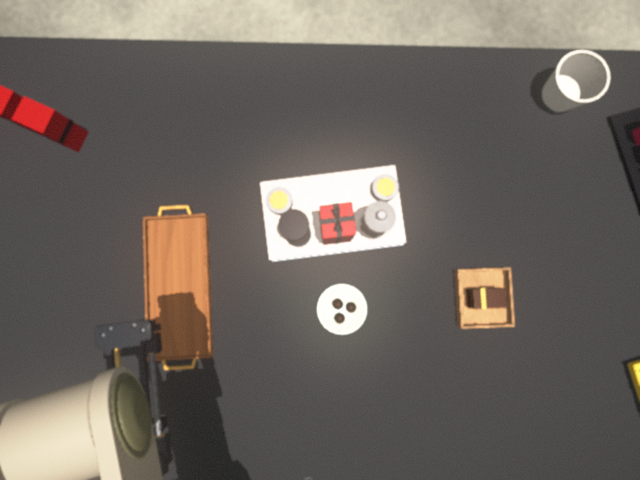

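All three pieces are back on the display (tube 293,227; gift 337,222; jar 379,217), and the box lies in the carton (485,297). The arm is clear of everything.

```bash
python3 -c "
from h import *
print(order.finish_job())"
```

```text
the job is handed in; nothing more can be done
None
```

The small box is in the carton, the three tall pieces are back on their spots, and I handed the job in at about 59 s. The hand-in gave no verdict.

I cleared the tube, gift pack and jar into the tray and set the small box down in the carton. Then I put the jar, gift pack and tube back.

What the last top-camera check showed, compared with the first picture:
- **Tall pieces:** each is within about 1.5 mm of where it stood. Their top heights are unchanged, so they are upright.
- **Gift pack:** about 1.4° off the display's axis, well inside the 0.2 rad limit.
- **Small box:** its centre is about 1 mm from the carton's centre. Its top is level at 50 mm, so it lies flat on the floor.
- **Tins and dish:** within 0.5 mm of where they started.
- **Arm:** clear of everything, gripper open.

No check failed. Setting the small box down pressed with about 25 N, more than the 2.5–10 N for the other pieces. The side camera was blocked by the arm when I tried it partway through, so these checks rest on the top camera alone.

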